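# Slide the control module under the UV lamps and hold its knob on the D-shaft

## Robot

A 6-joint arm with a two-finger parallel gripper is mounted at the origin on the work surface. World frame = base frame: x ahead of the robot, y to its left, z up, the work surface at z = 0. Lengths are in m, angles in rad, forces in N, time in s.
With the tool pointing down it reaches from about 0.3 to 0.875 m from the base axis. Payload 6.4 kg.
Tool frame: the origin (TCP) lies at the very end of the fingers, on their centre line; the grasp point (between the pads) lies grip_point_offset behind it (grip_point_offset is the distance from the TCP to the grasp point, in m); y points along the fingers, x is the direction in which the jaws open and shut, and the axes are right-handed (so a half turn about y gives the same grasp; the last joint's range is limited). The gripper opens to 85 mm and grips with 20 to 120 N. Pads are 22 mm wide; open, the fingers measure 114 mm over their backs; the gripper's body (76 mm by 85 mm) begins 54 mm behind the grasp point. The pads swing forward as they close: fully open they stand 13 mm farther back than shut.
Start: joints at [-1.49, 0.181, 1.607, -0, 1.354, -0.206], TCP at [0.163, -0.552, 0.198] pointing down, gripper open.
Joint ranges: [-2.99, 2.99], [-0.89, 2.07], [0.3, 2.58], [-1.14, 4.28], [0, 2.63], [-3.12, 3.12]. Speed limits (rad/s): [2.57, 2.57, 3.01, 3.14, 3.14, 3.14].

## Interface

Orientations are given as a unit quaternion [w, x, y, z].
In Python, from bench import get_obs, camera, camera_model, hand_in, grip_point_offset gives the robot as it stands.
- The arm moves only by the shell command python3 -m jog 'ROWS'. ROWS is JSON, a list of rows, each a list of 7 numbers: the shift along the tool's x, y, z in mm, then the turn, a rotation vector about the tool's x, y, z in degrees, then the gripper's target within -1 to 1 (shut at 1, half-way at 0, fully open at -1). In form: [[x, y, z, ax, ay, az, grip], ...]. A call has 1 to 8 rows; each row shifts and turns the commanded pose from where the row before left it, along the tool's axes as they then stand; what a row does not reach is not made up. A row lasts 1/12 s, in which the tool goes at most 41.7 mm and 7.16 degrees, less where a joint would pass 70% of its speed; a pose out of reach is approached as far as the arm can. A call is refused whole if a number of a shift passes 41.7 or a number of a turn 7.16, either way. A call with a gripper value outside its range is refused whole. The fingers move at their own pace and stop on an object; the grip force is fixed at half the most. Time passes only in rows, so rows that do not move let the fingers close. It gives the time, the measured TCP pose, the force and the opening at its end, in the units of the state.
- get_obs(): the state, without advancing time (a new reading comes with each control period).
- camera(name): name is "scene" or "top" or "wrist"; returns the picture (420x560x3 uint8, blue, green, red); there is no depth.
- camera_model(name): a dict with "K" (3x3 intrinsics, pixels), "pose" (4x4, takes a point from camera to world coordinates). Camera axes: x right, y down, z forward; pixel columns grow to the right and rows downward; lengths in m; the calibration is good to about 2 mm. A picture is of the moment at which its call begins: read the wrist's pose just before it. camera_model takes no time and is no camera call; for the wrist camera it gives the pose at the moment of the call.
- hand_in(): hands the job in, once; it reports no verdict.
The state is a dict: "time_s": time; "q": joint angles; "dq": joint speeds; "joint_efforts": joint torques, N m; "eef_pos": TCP position; "eef_rot": TCP orientation; "wrist_force": force on the tool from outside, world axes, zero at the start; "torque": the same for the moment, N m; "opening": opening from 0.0 (shut) to 1.0 (fully open).
Only numpy, scipy, OpenCV 4.12 (cv2) and the standard library are available. Lean on these libraries where they do the work, as an engineer would, in place of code of your own. Each camera call takes 0.05 s, during which the arm holds its last target.

## Task

A knob is to be UV-glued onto the grey control module that rides on the sliding carrier: first push the carrier along its rail until it clicks into the gluing station, where the module's upright D-shaft stands between the two UV lamp heads. Then pick up the loose knob with the bar grip and pointed nose, turn it so that the flat in its bore matches the flat of the shaft, and push it fully home onto the shaft. Finish while still holding the knob and pressing it down so that the sprung shaft stays pushed in to the bottom of its travel (do not let go), with the carrier still at the station and the other loose things left where they were.

Things in the scene. Friction and masses are not known exactly. Their poses are not given: they have to be found in the camera images.
- rail: Fixed aluminium rail slide, 360 mm long along its own y, 76 mm wide, its bars 18 mm high, low black end blocks. Origin: centre of its underside, on the counter. At the gluing station (shaft at rail y = +66 mm, x = 0) a black UV lamp head stands on each side of the rail, 81 to 107 mm from its centre line, up to 54 mm high.
- carrier (a joint): Carrier position along the rail's +y, m: 0 to 0.16 (end stops). Starts between 0 and 0.04; the gluing station is the spring detent at 0.130, which draws the carrier in from about 5 mm either side. About 1 N of friction; 3 to 4 N more to click into or out of the detent; stays where it is left. If pushed too far, it can be pushed back.
- push_face (a point): Centre of the outer face (to the rail's -y) of the carrier's upright push plate, 53 mm above the counter; its y axis is the rail's +y: push that way. The plate is 12 mm thick, 50 mm wide, and reaches from 28 to 76 mm above the counter, at the end of the 76 x 120 mm carrier plate. The D-shaft's axis lies 76 mm from this face along +y.
- module_top (a point): Centre of the top of the grey plastic control module on the carrier, a 62 x 62 x 28 mm box, top 56 mm above the counter; it starts 33 mm behind the push plate. A round steel bush, 28 mm across, reaches 4 mm above the top; the D-shaft stands in it.
- shaft_tip (a point): Centre axis of the upright steel D-shaft at its top end, 88 mm above the counter when not pressed. The shaft is 16 mm in diameter with one deep flat 2.5 mm from the axis, on the side of this frame's +x; z is up. The round part of its top edge is bevelled 0.8 mm, the flat runs to the top. It stands 28 mm above the bush.
- shaft (a joint): Angle of the D-shaft about vertical, rad, counter-clockwise from above, 0 when the flat looks to the rail's +x; starts between -0.6 and -0.2. It can be turned (range -1.6 to 1.6) against 0.06 N m of friction; there is no need to turn it beforehand.
- plunger (a joint): How far the sprung shaft is pushed down, m: 0 to 0.008 (bottom stop). Starts to move at about 4 N, and needs about 11 N at the bottom.
- knob: Loose grey plastic knob, about 50 g, upright on the counter. Origin: centre of its underside; z up. Round skirt 44 mm across, 18 mm high; on it a bar grip along x, 42 mm long, 16 mm wide, its top 46 mm above the underside. Fully home on the shaft, the underside is 16 mm below the shaft's tip; with the shaft at the bottom of its travel it is still 4 mm clear of the bush.
- knob_nose (a point): Top of the thin pointed nose of the knob, 32 mm from its axis on the knob's +x side only, 46 mm above the underside. The D-bore, open underneath and 16 mm deep, is 17.4 mm across with its flat 2.9 mm from the axis on this same side: it goes on when the nose points where the shaft's flat looks, within about 8 degrees; farther off it binds or stays on top.
- round_knob: Bystander: plain round fluted grey knob, 43 mm across, 30 mm high, without bar; origin at the underside. Not for this shaft.
- cup: Bystander: frosted glass cup, 72 mm across the rim, 85 mm high; origin at the underside.
- cube: Bystander: translucent blue cured resin cube, 45 mm; origin at the underside.
- scraper: Bystander: flat grey plastic scraper, 185 mm long, 60 mm wide at the blade, up to 14 mm high, lying along its x; origin at the underside.
- flashlight: Bystander: black UV flashlight with a press button on its side, 120 mm long, 34 mm thick, lying along its x; origin at the underside.
- resin_bottle: Bystander: amber bottle, 48 mm across, 110 mm high, upright; origin at the underside.
Mind the look-alikes: they are no part of the job. What is shaped like the knob but brown is not meant.

How it is judged:
By the outcome, as a careful person would: the job done as asked, in the order asked, and still so for the second after the job is handed in, while the arm keeps its last pose, push and grip.
It also fails if it takes over 64 s, if anything falls off the work surface, if the arm or the gripper's body presses on something with over 40 N, if the wrist force passes 120 N, or if a joint passes its speed limit or range.

## Working session

There is one attempt and no reset: what is moved stays moved. The work goes in short steps, Python scripts to look and compute and a shell command to move; the robot and the scene stay as the last step left them, time stands still between calls to the robot, and variables do not carry over. Pictures are saved under pics/ and viewed, and the job is handed in when it is done.

```bash
ls; mkdir -p pics
python3 - <<'E'
from bench import *
import cv2, numpy as np
o=get_obs(); print(o); print(grip_point_offset)
for n in ["scene","top","wrist"]:
    m=camera_model(n); print(n,np.round(m["K"],1).tolist(),np.round(m["pose"],4).tolist())
    cv2.imwrite(f"pics/{n}0.png",camera(n))
E
```

```text
pics
{'time_s': 0.0, 'q': array([-1.49031781e+00,  1.81553618e-01,  1.60800497e+00, -2.34589885e-05,
        1.35381550e+00, -2.06304823e-01]), 'dq': array([-0.00069692, -0.00066571, -0.00057459,  0.00010276, -0.00043403,
        0.00030986]), 'joint_efforts': array([-1.37337811e-03, -4.44874370e+01, -3.51340985e+01, -3.04774812e-04,
        9.28304245e-03,  1.56975371e-06]), 'eef_pos': array([ 0.16260499, -0.55088736,  0.19757861]), 'eef_rot': array([ 0.56678687, -0.56585263,  0.42383906, -0.42299396]), 'wrist_force': array([0.21297127, 1.05028596, 0.38676753]), 'torque': array([ 0.04095074, -0.03779443, -0.00217563]), 'opening': 0.9990111394958661}
0.0187
scene [[381.5, 0.0, 278.1], [0.0, 381.5, 216.1], [0.0, 0.0, 1.0]] [[0.4133, 0.553, -0.7235, 1.1581], [0.9106, -0.255, 0.3252, -0.2778], [-0.0046, -0.7932, -0.6089, 0.6241], [0.0, 0.0, 0.0, 1.0]]
top [[492.5, 0.0, 285.6], [0.0, 492.5, 201.5], [0.0, 0.0, 1.0]] [[0.0063, -0.9979, 0.0648, 0.4098], [-1.0, -0.0064, -0.0021, -0.0063], [0.0025, -0.0647, -0.9979, 1.515], [0.0, 0.0, 0.0, 1.0]]
wrist [[364.4, 0.0, 286.8], [0.0, 364.4, 208.1], [0.0, 0.0, 1.0]] [[0.2836, -0.9144, -0.2889, 0.2366], [-0.9589, -0.271, -0.0836, -0.53], [-0.0018, 0.3008, -0.9537, 0.3735], [0.0, 0.0, 0.0, 1.0]]
```

View pics/scene0.png

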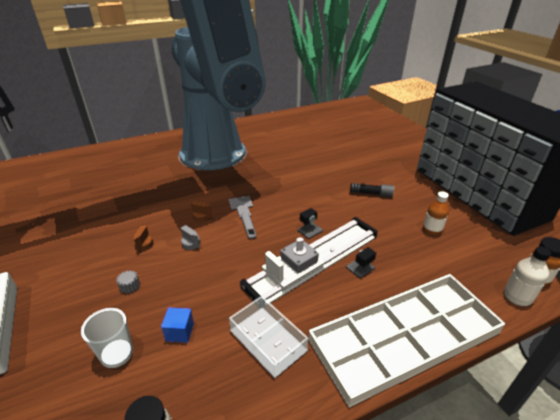

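View pics/top0.png

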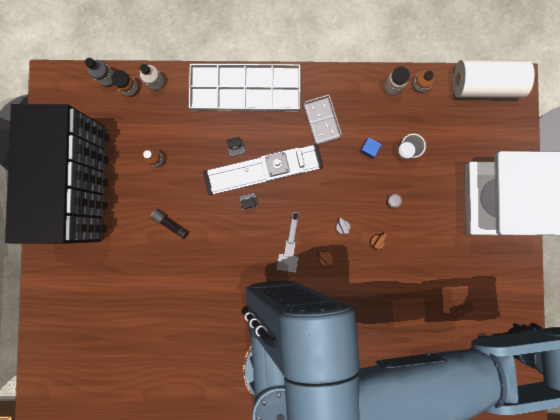

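View pics/wrist0.png

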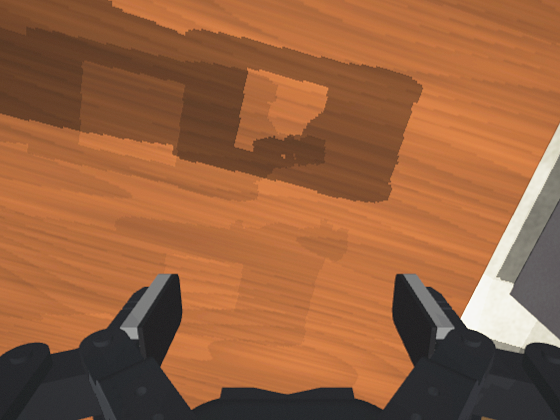

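Run:
```python
import cv2,numpy as np
t=cv2.imread("pics/top0.png");s=cv2.imread("pics/scene0.png")
a=cv2.resize(t[130:275,195:410],None,fx=3.7,fy=3.7,interpolation=cv2.INTER_CUBIC)
cv2.imwrite("pics/a.png",a)
b=cv2.resize(s[185:305,110:390],None,fx=2.85,fy=2.85,interpolation=cv2.INTER_CUBIC)
cv2.imwrite("pics/b.png",b)
```

```text
(no output)
```

View pics/a.png

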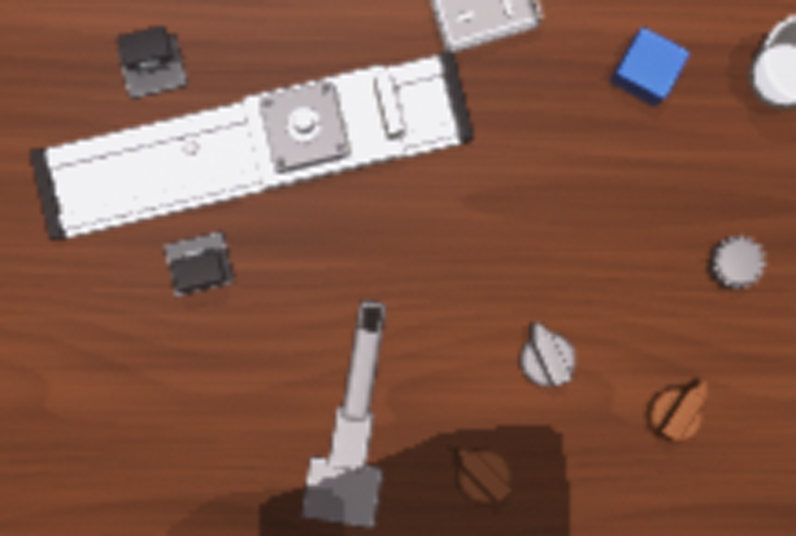

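View pics/b.png

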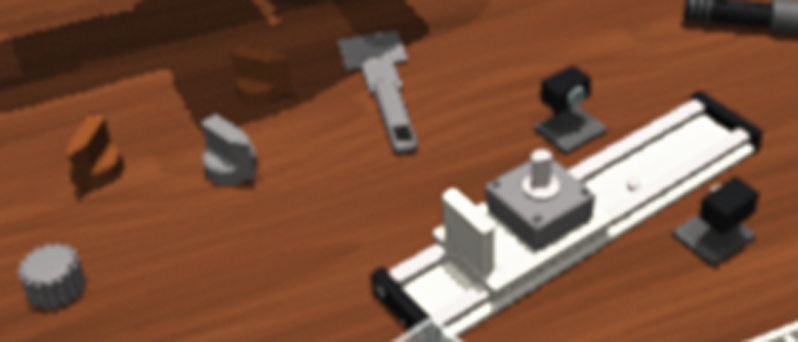

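```bash
cat > h.py <<'E'
import numpy as np,cv2
from bench import *
from scipy.spatial.transform import Rotation as R
def p2w(n,uv,z,m=None):
    m=m or camera_model(n);K=np.array(m["K"]);T=np.array(m["pose"])
    d=T[:3,:3]@np.linalg.solve(K,[uv[0],uv[1],1]);o=T[:3,3]
    return o+d*(z-o[2])/d[2]
def w2p(n,p,m=None):
    m=m or camera_model(n);K=np.array(m["K"]);T=np.array(m["pose"])
    c=K@(T[:3,:3].T@(np.array(p)-T[:3,3]));return c[:2]/c[2]
def rot():
    q=get_obs()["eef_rot"];return R.from_quat([q[1],q[2],q[3],q[0]])
E
python3 - <<'E'
from h import *
f=lambda u,v,z:p2w("top",(195+u/3.7,130+v/3.7),z)
L1,L2,R1,R2=[f(*c,.012) for c in [(32,152),(56,238),(448,55),(472,140)]]
print(L1,L2,R1,R2)
c=(L1+L2+R1+R2)/4; d=(L1+L2-R1-R2)/2; print("rail c",c,np.linalg.norm(d),np.degrees(np.arctan2(d[1],d[0])))
print("shaft",f(304,120,.088)); print("plate",f(384,104,.076)); print("knob ctr top",f(549,358,.018),f(548,355,.046)); print("nose",f(537,325,.046), f(560,383,.046))
for n,(u,v) in dict(rnd=(738,262)).items(): print(n,f(u,v,.03))
print(np.round(rot().as_matrix(),3))
E
```

```text
[0.5992021  0.24272464 0.012     ] [0.52778643 0.22166704 0.012     ] [ 0.68275592 -0.10219048  0.012     ] [ 0.61163313 -0.12228241  0.012     ]
rail c [0.60534439 0.0599797  0.012     ] 0.3544563900076477 103.658653274728
shaft [0.6164283  0.01613053 0.088     ]
plate [ 0.63141514 -0.04725295  0.076     ]
knob ctr top [ 0.43115923 -0.18527796  0.018     ] [ 0.43316753 -0.1811278   0.046     ]
nose [ 0.45727317 -0.17228749  0.046     ] [ 0.41072331 -0.19075712  0.046     ]
rnd [ 0.51031036 -0.33842102  0.03      ]
[[ 0.283 -0.     0.959]
 [-0.959  0.001  0.283]
 [-0.001 -1.     0.   ]]
```

Candidates in the top picture: the grey bar knob with a nose at (343,227); brown look-alikes at (379,241) and (326,258); the round fluted knob at (395,201). The enlarged crops show that only (343,227) is grey with a bar and pointed nose, with the nose pointing up the image, so that is the one. I'm moving to view it with the wrist camera.

```bash
python3 -m jog '[[-24,0,30,0,0,0,1],[-24,0,30,0,0,0,1],[-24,0,30,0,0,0,1],[-24,0,30,0,0,0,1],[-24,0,30,0,0,0,1],[-24,0,30,0,0,0,1],[-24,0,30,0,0,0,1],[-24,0,30,0,0,0,1]]'; python3 -m jog '[[-24,0,30,0,0,0,1],[-24,0,20,0,0,0,1],[0,0,0,0,0,0,1],[0,0,0,0,0,0,1]]'
python3 - <<'E'
from h import *
m=camera_model("wrist");i=camera("wrist");cv2.imwrite("pics/w1.png",i)
import pickle;pickle.dump(m,open("m1.pkl","wb"))
E
```

```text
time_s: 0.82
eef_pos: [0.3391, -0.2977, 0.1984]
eef_rot: [0.566, -0.566, 0.424, -0.424]
wrist_force: [1.6, -0.5, 0.5]
opening: -0.004
time_s: 1.15
eef_pos: [0.3734, -0.2379, 0.1984]
eef_rot: [-0.567, 0.567, -0.422, 0.422]
wrist_force: [-0.0, 0.0, 0.3]
opening: -0.002
```

View pics/w1.png

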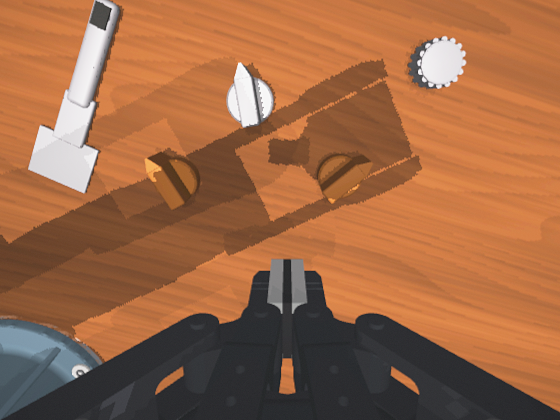

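Run:
```python
from h import *
i=cv2.imread("pics/w1.png")
cv2.imwrite("pics/w1c.png",cv2.resize(i[50:140,205:295],None,fx=6.6,fy=6.6,interpolation=cv2.INTER_CUBIC))
```

```text
(no output)
```

View pics/w1c.png

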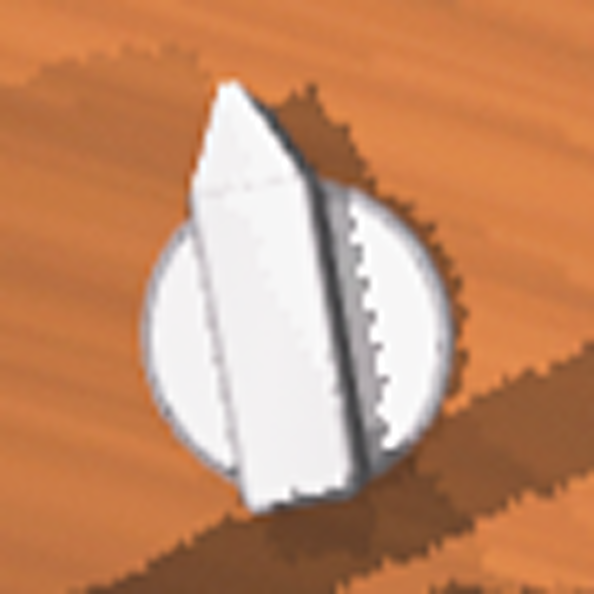

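Run:
```python
from h import *
import pickle;m=pickle.load(open("m1.pkl","rb"))
P={k:p2w("wrist",(205+u/6.6,50+v/6.6),.046,m) for k,(u,v) in dict(n=(230,83),fl=(193,193),fr=(303,180),rl=(250,512),rr=(357,493)).items()}
f=(P['fl']+P['fr'])/2;r=(P['rl']+P['rr'])/2;n=P['n']
print(P);print(np.linalg.norm(f-r),np.linalg.norm(n-r),np.linalg.norm(P['fl']-P['fr']))
d=n-r;a=np.degrees(np.arctan2(d[1],d[0]));print("ang",a, np.degrees(np.arctan2(*(f-r)[1::-1])))
u=d/np.linalg.norm(d);print("ctr",n-.032*u,r+.021*u,(f+r)/2)
print("skirt",p2w("wrist",(205+298/6.6,50+337/6.6),.018,m))
```

```text
{'n': array([ 0.45917574, -0.17168291,  0.046     ]), 'fl': array([ 0.44502962, -0.17041787,  0.046     ]), 'fr': array([ 0.45061999, -0.18357419,  0.046     ]), 'rl': array([ 0.40815717, -0.18761001,  0.046     ]), 'rr': array([ 0.41466619, -0.20066155,  0.046     ])}
0.04024532631789451 0.05277818766703468 0.014294789742329969
ang 25.177222751415634 25.206486908544058
ctr [ 0.43021586 -0.18529633  0.046     ] [ 0.4304166  -0.18520197  0.046     ] [ 0.42961824 -0.18556591  0.046     ]
skirt [ 0.43039234 -0.1855308   0.018     ]
```

```bash
python3 -m jog '[[-12.5,0,38.8,0,0,0,1],[-12.5,0,38.8,0,0,0,1],[-12.5,0,38.8,0,0,0,1],[-12.5,0,38.8,0,0,0,1],[-12.5,0,38.8,0,0,0,1],[-12.5,0,38.8,0,0,0,1],[0,0,0,0,0,0,1],[0,0,0,0,0,0,1]]'
python3 - <<'E'
from h import *
m=camera_model("wrist");i=camera("wrist");cv2.imwrite("pics/w2.png",i)
import pickle;pickle.dump(m,open("m2.pkl","wb"))
E
```

```text
time_s: 1.87
eef_pos: [0.5757, -0.1019, 0.1974]
eef_rot: [-0.566, 0.567, -0.424, 0.423]
wrist_force: [-1.0, -0.7, -1.0]
opening: 0.006
```

View pics/w2.png

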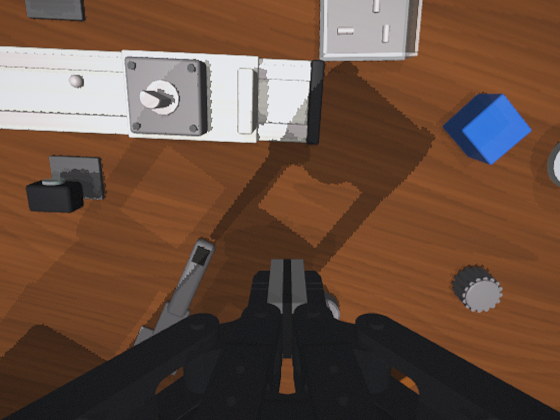

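Run:
```python
from h import *
i=cv2.imread("pics/w2.png")
cv2.imwrite("pics/w2c.png",cv2.resize(i[45:150,115:330],None,fx=3.7,fy=3.7,interpolation=cv2.INTER_CUBIC))
```

```text
(no output)
```

View pics/w2c.png

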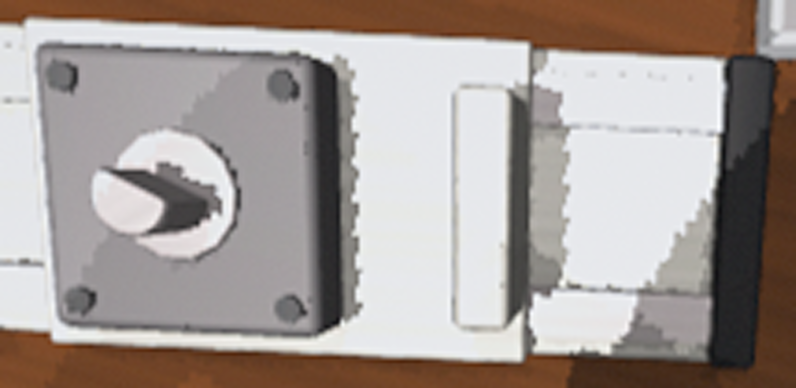

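Run:
```python
from h import *
import pickle;m=pickle.load(open("m2.pkl","rb"))
g=lambda u,v,z:p2w("wrist",(115+u/3.7,45+v/3.7),z,m)[:2]
A,B,C,D=[g(*c,.076) for c in [(456,85),(513,88),(508,328),(452,325)]]
print("plate",A,B,C,D, np.linalg.norm(A-B),np.linalg.norm(B-C))
fc=(B+C)/2; t=B-C; print("face ctr",fc,"normal ang",np.degrees(np.arctan2(t[1],t[0]))+90)
M=[g(*c,.056) for c in [(38,45),(312,57),(317,334),(60,328)]]
t=(M[0]+M[3]-M[1]-M[2])/2;print("module",np.mean(M,0),np.degrees(np.arctan2(t[1],t[0])),np.linalg.norm(t))
bc=g(177,193,.060);print("bush",bc)
# end block outer bottom?
E1,E2=g(775,60,.012),g(752,365,.012);t=E1-E2;print("end",(E1+E2)/2,np.degrees(np.arctan2(t[1],t[0]))+90)
c1,c2=g(28,20,.028),g(530,42,.028);t=c1-c2;print("carr edge",np.degrees(np.arctan2(t[1],t[0])),np.linalg.norm(t))
c1,c2=g(52,340,.028),g(525,362,.028);t=c1-c2;print("carr edge",np.degrees(np.arctan2(t[1],t[0])),np.linalg.norm(t))
a,b=g(107,168,.088),g(163,205,.088);t=a-b;print("flat normal ang",np.degrees(np.arctan2(t[1],t[0]))-90,np.linalg.norm(t),(a+b)/2)
n=np.array([t[1],-t[0]])/np.linalg.norm(t);print("axis",(a+b)/2-.0025*n)
print(np.round(rot().as_matrix(),3))
```

```text
plate [ 0.65628994 -0.03987194] [ 0.6590733  -0.05127977] [ 0.61165269 -0.06282996] [ 0.60881306 -0.05101783] 0.011742477576000785 0.04880698090504864
face ctr [ 0.63536299 -0.05705486] normal ang 103.68892313901013
module [0.61666095 0.01629516] 104.70808484005438 0.059571172387415626
bush [0.6172238  0.01623985]
end [ 0.64922874 -0.11476711] 103.6888478331796
carr edge 104.2050510218892 0.11854460404710236
carr edge 103.89789701915531 0.11962860950045712
flat normal ang -17.646172444101666 0.012711982432310432 [0.61896179 0.01592038]
axis [0.61657942 0.01667823]
[[ 0.283 -0.002  0.959]
 [-0.959 -0.     0.283]
 [-0.001 -1.    -0.002]]
```

```bash
python3 -m jog '[[9.5,0,34,0,2.5,0,1],[9.5,0,34,0,0,0,1],[0,38,0,0,0,0,1],[0,38,0,0,0,0,1],[0,38,0,0,0,0,1],[0,36,0,0,0,0,1],[0,0,0,0,0,0,1],[0,0,0,0,0,0,1]]'
python3 - <<'E'
from h import *
print(get_obs()['wrist_force'],np.round(rot().as_matrix(),3))
cv2.imwrite("pics/s3.png",cv2.resize(camera("scene")[185:305,200:390],None,fx=4,fy=4,interpolation=cv2.INTER_CUBIC))
E
```

```text
time_s: 2.58
eef_pos: [0.6429, -0.1034, 0.0468]
eef_rot: [-0.556, 0.557, -0.438, 0.435]
wrist_force: [0.3, 0.5, 0.5]
opening: -0.0
[0.31484748 0.54296992 0.51670553] [[ 0.238 -0.005  0.971]
 [-0.971  0.001  0.238]
 [-0.003 -1.    -0.005]]
```

View pics/s3.png

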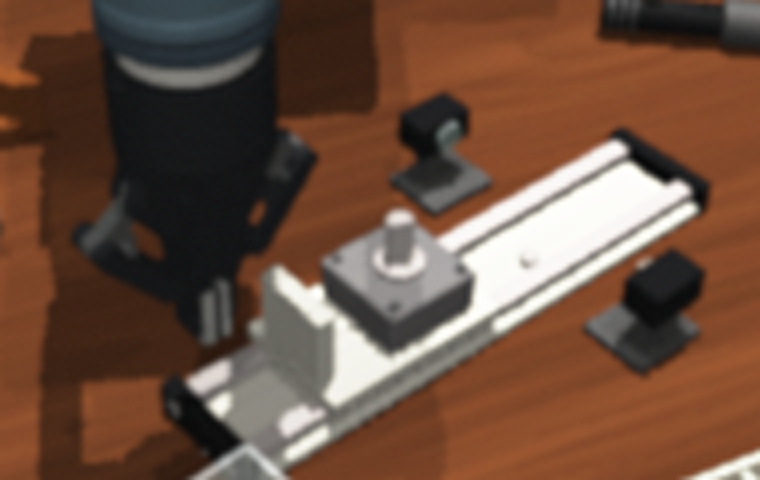

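```bash
python3 -m jog '[[-5,-10,4,0,0,0,1],[-10,0,0,0,0,0,1],[-5,0,0,0,0,0,1],[-4,0,0,0,0,0,1],[-4,0,0,0,0,0,1]]';python3 -m jog '[[-3,0,0,0,0,0,1],[-3,0,0,0,0,0,1],[-3,0,0,0,0,0,1]]';python3 -m jog '[[-6,0,0,0,0,0,1],[-8,0,0,0,0,0,1],[-8,0,0,0,0,0,1]]'
python3 - <<'E'
from h import *
print(get_obs()['wrist_force'])
cv2.imwrite("pics/s4.png",cv2.resize(camera("scene")[185:305,200:390],None,fx=4,fy=4,interpolation=cv2.INTER_CUBIC))
E
```

```text
time_s: 3.05
eef_pos: [0.643, -0.073, 0.0597]
eef_rot: [0.557, -0.557, 0.435, -0.436]
wrist_force: [0.0, -0.4, -1.6]
opening: 0.0
time_s: 3.3
eef_pos: [0.6403, -0.0648, 0.0583]
eef_rot: [-0.557, 0.557, -0.436, 0.436]
wrist_force: [0.5, 0.6, 0.2]
opening: 0.001
time_s: 3.55
eef_pos: [0.6349, -0.0432, 0.0583]
eef_rot: [-0.557, 0.557, -0.436, 0.436]
wrist_force: [0.2, -1.0, -0.2]
opening: 0.001
[ 0.1635653  -1.00947284 -0.17562694]
```

View pics/s4.png

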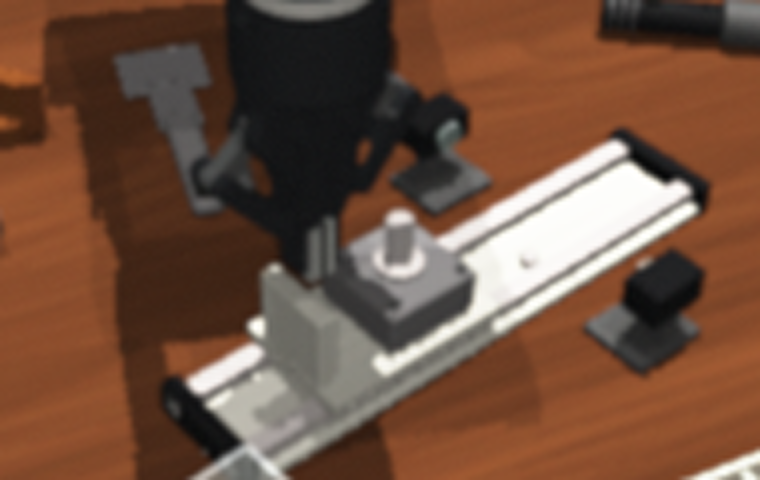

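Run:
```python
from h import *
o=get_obs();print(o['eef_pos'])
f=lambda p:np.round((w2p("scene",p)-[200,185])*4)
print("tcp",f(o['eef_pos']),"facetop",f([.6355,-.0571,.076]),"facebot",f([.6355,-.0571,.028]),"shaft",f([.617,.0163,.088]))
m=camera_model("wrist");print(w2p("wrist",o['eef_pos'],m))
cv2.imwrite("pics/w5.png",camera("wrist"));cv2.imwrite("pics/t5.png",cv2.resize(camera("top")[130:210,195:330],None,fx=5.5,fy=5.5,interpolation=cv2.INTER_CUBIC))
```

```text
[ 0.63445007 -0.04144104  0.05817387]
tcp [315. 313.] facetop [288. 299.] facebot [290. 364.] shaft [400. 220.]
[285.67463685 247.06928519]
```

View pics/w5.png

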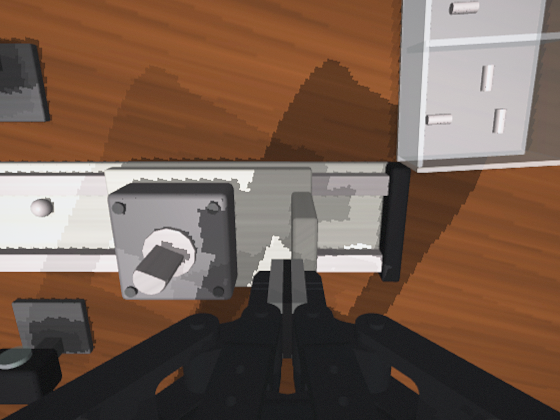

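View pics/t5.png

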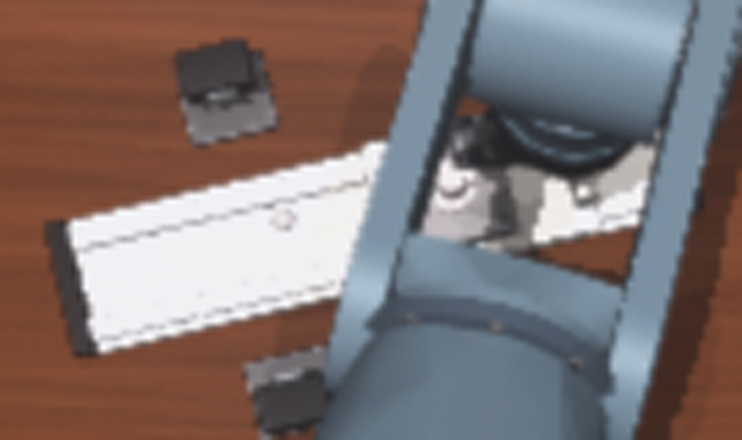

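Run:
```python
from h import *
f=lambda p:np.round((w2p("scene",p)-[200,185])*4)
p=np.array([.6429,-.1034,.0468])
for dz in (0,.01,.02,.03): print(dz,f(p+[0,0,dz]), f(p+[-.02,0,dz]),f(p+[-.03,0.0,dz]))
o=get_obs();T=np.array(camera_model("wrist")["pose"]);print(rot().as_matrix().T@(T[:3,3]-o['eef_pos']),rot().as_matrix().T@T[:3,:3])
```

```text
0 [212. 376.] [198. 350.] [191. 337.]
0.01 [211. 362.] [197. 336.] [190. 324.]
0.02 [210. 348.] [196. 323.] [189. 310.]
0.03 [209. 334.] [195. 309.] [188. 296.]
[ 0.00054868 -0.17579472  0.07690828] [[ 9.99999662e-01  8.22395664e-04  5.07805828e-06]
 [ 2.42801404e-04 -3.01124740e-01  9.53584727e-01]
 [ 7.85753074e-04 -9.53584404e-01 -3.01124838e-01]]
```

Run:
```python
import cv2
i=cv2.imread("pics/w5.png")
cv2.imwrite("pics/w5c.png",cv2.resize(i[170:350,180:400],None,fx=3.3,fy=3.3,interpolation=cv2.INTER_CUBIC))
```

```text
(no output)
```

View pics/w5c.png

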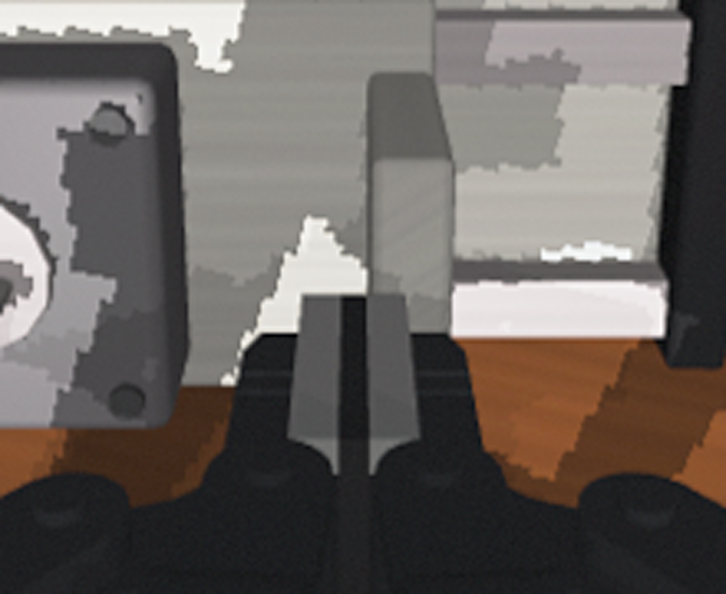

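The wrist crop shows the fingers hiding part of the plate top, at rows 260+ and columns 270–305. So the fingers went over the plate, and the visible tips sit about 20 mm above the reported TCP. I'll check that by touching down lightly on the plate top.

```bash
python3 -m jog '[[6,0,0,0,0,0,1],[0,1,0,0,0,0,1],[0,1,0,0,0,0,1]]'; for k in 1 ; do python3 -m jog '[[0,1,0,0,0,0,1],[0,1,0,0,0,0,1]]'; done; python3 -m jog '[[0,1,0,0,0,0,1],[0,0,0,0,0,0,1]]'; python3 -m jog '[[0,1,0,0,0,0,1],[0,0,0,0,0,0,1]]'
```

```text
time_s: 3.95
eef_pos: [0.6371, -0.0505, 0.0566]
eef_rot: [0.557, -0.557, 0.436, -0.436]
wrist_force: [0.2, 0.3, 0.5]
opening: -0.002
time_s: 4.12
eef_pos: [0.6367, -0.0499, 0.0543]
eef_rot: [-0.557, 0.557, -0.436, 0.436]
wrist_force: [1.0, -0.4, 0.3]
opening: 0.003
time_s: 4.28
eef_pos: [0.6365, -0.0496, 0.0531]
eef_rot: [-0.557, 0.557, -0.436, 0.436]
wrist_force: [0.0, 0.1, 0.1]
opening: 0.002
time_s: 4.45
eef_pos: [0.6367, -0.0496, 0.0523]
eef_rot: [-0.557, 0.557, -0.436, 0.436]
wrist_force: [0.1, 0.9, -0.1]
opening: 0.0
```

```bash
python3 -m jog '[[0,1,0,0,0,0,1],[0,0,0,0,0,0,1]]'; python3 -m jog '[[0,1,0,0,0,0,1],[0,0,0,0,0,0,1]]'; python3 -m jog '[[0,1,0,0,0,0,1],[0,0,0,0,0,0,1]]'; python3 -m jog '[[0,1,0,0,0,0,1],[0,0,0,0,0,0,1]]'
python3 - <<'E'
from h import *
m=camera_model("wrist")
i=camera("wrist")
cv2.imwrite("pics/w6c.png",cv2.resize(i[170:350,180:400],None,fx=3.3,fy=3.3,interpolation=cv2.INTER_CUBIC))
i=camera("scene")
cv2.imwrite("pics/s6.png",cv2.resize(i[215:285,240:330],None,fx=8,fy=8,interpolation=cv2.INTER_CUBIC))
E
```

```text
time_s: 4.62
eef_pos: [0.6367, -0.0496, 0.0513]
eef_rot: [-0.557, 0.557, -0.436, 0.436]
wrist_force: [-0.1, -0.2, 0.3]
opening: 0.003
time_s: 4.78
eef_pos: [0.6366, -0.0496, 0.0503]
eef_rot: [-0.557, 0.557, -0.436, 0.436]
wrist_force: [-0.1, 0.1, 0.4]
opening: -0.002
time_s: 4.95
eef_pos: [0.6366, -0.0496, 0.0493]
eef_rot: [-0.557, 0.557, -0.436, 0.436]
wrist_force: [0.8, -0.2, 0.7]
opening: 0.006
time_s: 5.12
eef_pos: [0.6366, -0.0496, 0.0483]
eef_rot: [-0.557, 0.557, -0.436, 0.436]
wrist_force: [-0.4, 0.1, 0.1]
opening: 0.002
```

View pics/w6c.png

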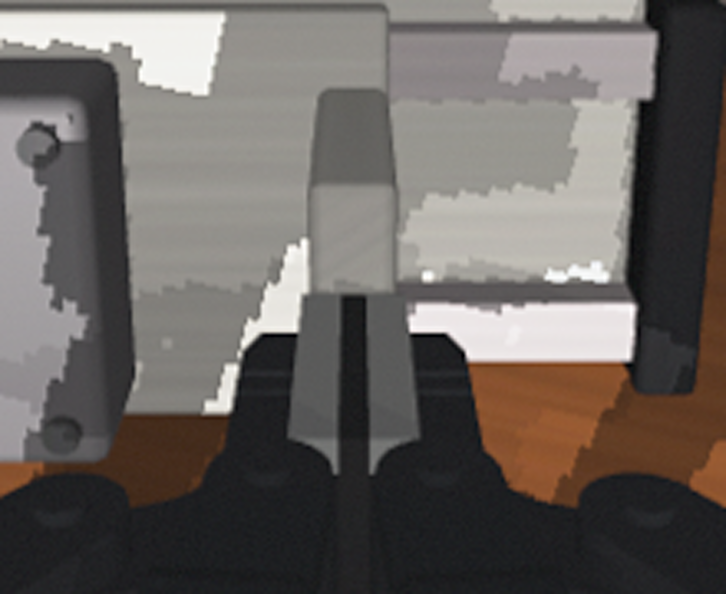

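View pics/s6.png

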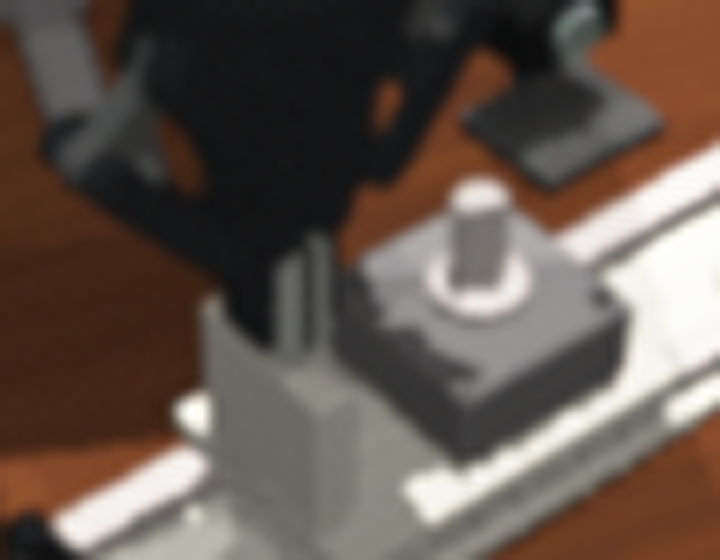

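```bash
python3 -m jog '[[0,1,0,0,0,0,1],[0,0,0,0,0,0,1]]'; python3 -m jog '[[0,1,0,0,0,0,1],[0,0,0,0,0,0,1]]'; python3 -m jog '[[0,1,0,0,0,0,1],[0,0,0,0,0,0,1]]'; python3 -m jog '[[0,1,0,0,0,0,1],[0,0,0,0,0,0,1]]'
```

```text
time_s: 5.38
eef_pos: [0.6366, -0.0496, 0.0473]
eef_rot: [-0.557, 0.557, -0.436, 0.436]
wrist_force: [0.1, 0.2, -0.4]
opening: -0.001
time_s: 5.55
eef_pos: [0.6366, -0.0496, 0.0463]
eef_rot: [-0.557, 0.557, -0.436, 0.436]
wrist_force: [0.4, 0.1, 0.7]
opening: 0.003
time_s: 5.72
eef_pos: [0.6366, -0.0496, 0.0453]
eef_rot: [-0.557, 0.557, -0.436, 0.436]
wrist_force: [-0.2, 0.3, -0.3]
opening: -0.003
time_s: 5.88
eef_pos: [0.6366, -0.0496, 0.0443]
eef_rot: [-0.557, 0.557, -0.436, 0.436]
wrist_force: [-1.3, -0.3, 0.0]
opening: 0.001
```

Run:
```python
from h import *
i=camera("wrist")
a=cv2.resize(i[220:320,240:340],None,fx=4,fy=4,interpolation=cv2.INTER_CUBIC)
i=camera("scene")
b=cv2.resize(i[235:285,250:300],None,fx=8,fy=8,interpolation=cv2.INTER_CUBIC)
cv2.imwrite("pics/x7.png",np.hstack([a,b]))
```

```text
(no output)
```

View pics/x7.png

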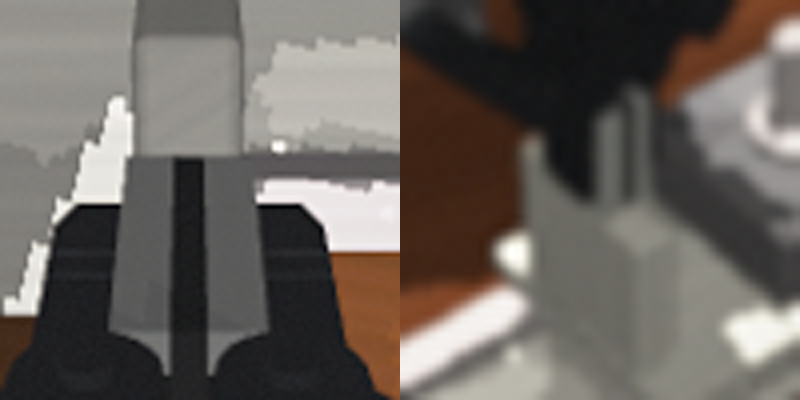

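```bash
python3 -m jog '[[0,1,0,0,0,0,1],[0,0,0,0,0,0,1]]'; python3 -m jog '[[0,1,0,0,0,0,1],[0,0,0,0,0,0,1]]'; python3 -m jog '[[0,1,0,0,0,0,1],[0,0,0,0,0,0,1]]'; python3 -m jog '[[0,1,0,0,0,0,1],[0,0,0,0,0,0,1]]'
```

```text
time_s: 6.15
eef_pos: [0.6366, -0.0496, 0.0433]
eef_rot: [-0.557, 0.557, -0.436, 0.436]
wrist_force: [-0.1, 1.0, -0.3]
opening: 0.001
time_s: 6.32
eef_pos: [0.6368, -0.0498, 0.0432]
eef_rot: [-0.557, 0.557, -0.436, 0.436]
wrist_force: [-2.8, -0.8, 6.1]
opening: 0.0
time_s: 6.48
eef_pos: [0.6369, -0.0501, 0.0432]
eef_rot: [-0.557, 0.557, -0.435, 0.436]
wrist_force: [-5.5, -0.5, 10.1]
opening: -0.005
time_s: 6.65
eef_pos: [0.6371, -0.0505, 0.0431]
eef_rot: [-0.557, 0.557, -0.435, 0.436]
wrist_force: [-7.7, -0.5, 15.6]
opening: -0.004
```

Contact came at a reported TCP z of 0.0432, so the closed fingertips sit 33 mm above the reported TCP. I'll allow for that offset from here on, then back off, lower and push.

```bash
python3 -m jog '[[0,-13,0,0,0,0,1],[25,0,0,0,0,0,1],[25,0,0,0,0,0,1],[0,20,0,0,0,0,1],[0,20,0,0,0,0,1],[0,0,0,0,0,0,1]]'; python3 -m jog '[[-10,0,0,0,0,0,1],[-10,0,0,0,0,0,1],[-5,0,0,0,0,0,1],[-5,0,0,0,0,0,1]]';python3 -m jog '[[-6,0,0,0,0,0,1],[-8,0,0,0,0,0,1],[-8,0,0,0,0,0,1]]'
```

```text
time_s: 7.15
eef_pos: [0.6459, -0.0978, 0.0097]
eef_rot: [-0.556, 0.557, -0.438, 0.434]
wrist_force: [-1.6, 0.4, -1.2]
opening: -0.002
time_s: 7.48
eef_pos: [0.6422, -0.0678, 0.015]
eef_rot: [0.558, -0.557, 0.434, -0.436]
wrist_force: [-0.2, -1.4, -0.3]
opening: 0.001
time_s: 7.73
eef_pos: [0.6369, -0.0472, 0.0144]
eef_rot: [0.557, -0.557, 0.435, -0.436]
wrist_force: [1.1, -1.4, 0.9]
opening: -0.0
```

Run:
```python
from h import *
i=camera("scene")
cv2.imwrite("pics/s8.png",cv2.resize(i[185:305,200:390],None,fx=4,fy=4,interpolation=cv2.INTER_CUBIC))
```

```text
(no output)
```

View pics/s8.png

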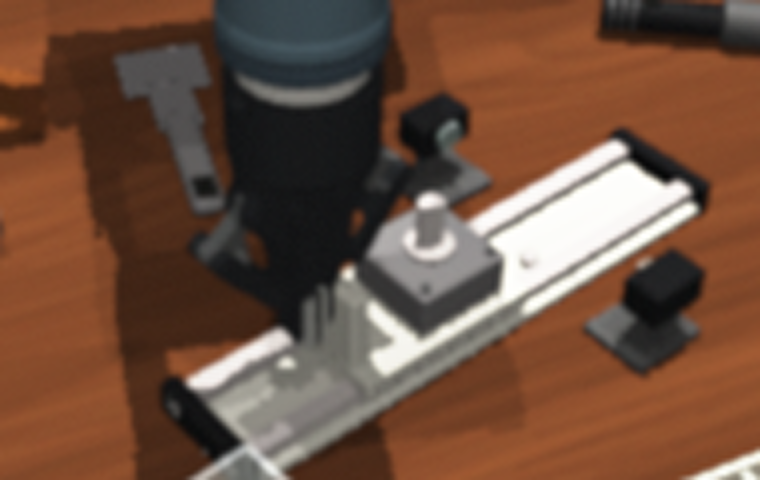

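```bash
python3 -m jog '[[-8,0,0,0,0,0,1],[-8,0,0,0,0,0,1],[-8,0,0,0,0,0,1],[-8,0,0,0,0,0,1],[-8,0,0,0,0,0,1],[-8,0,0,0,0,0,1],[-8,0,0,0,0,0,1],[-5,0,0,0,0,0,1]]'; python3 -m jog '[[-3,0,0,0,0,0,1],[-3,0,0,0,0,0,1],[-3,0,0,0,0,0,1],[-2,0,0,0,0,0,1]]'; python3 -m jog '[[-2,0,0,0,0,0,1],[-2,0,0,0,0,0,1]]'; python3 -m jog '[[-1,0,0,0,0,0,1],[-1,0,0,0,0,0,1]]'; python3 -m jog '[[-1,0,0,0,0,0,1],[-1,0,0,0,0,0,1]]'; python3 -m jog '[[-1,0,0,0,0,0,1],[-1,0,0,0,0,0,1]]'
```

```text
time_s: 8.45
eef_pos: [0.6211, 0.0128, 0.0134]
eef_rot: [0.557, -0.557, 0.436, -0.435]
wrist_force: [0.6, -0.5, 1.3]
opening: 0.001
time_s: 8.78
eef_pos: [0.6187, 0.0224, 0.0133]
eef_rot: [-0.557, 0.557, -0.436, 0.436]
wrist_force: [1.0, -1.7, -0.1]
opening: 0.002
time_s: 8.95
eef_pos: [0.6178, 0.026, 0.0133]
eef_rot: [-0.557, 0.557, -0.436, 0.436]
wrist_force: [0.2, -0.7, -0.3]
opening: 0.0
time_s: 9.12
eef_pos: [0.6175, 0.0274, 0.0134]
eef_rot: [-0.557, 0.557, -0.435, 0.436]
wrist_force: [1.2, -6.2, -2.2]
opening: -0.002
time_s: 9.28
eef_pos: [0.6173, 0.0281, 0.0135]
eef_rot: [-0.556, 0.558, -0.435, 0.436]
wrist_force: [1.0, -9.8, -2.1]
opening: -0.0
time_s: 9.45
eef_pos: [0.6168, 0.03, 0.0134]
eef_rot: [-0.556, 0.557, -0.435, 0.436]
wrist_force: [1.2, -7.5, -1.6]
opening: 0.0
```

Run:
```python
from h import *
i=camera("scene")
cv2.imwrite("pics/s9.png",cv2.resize(i[165:285,220:410],None,fx=4,fy=4,interpolation=cv2.INTER_CUBIC))
cv2.imwrite("pics/w9.png",camera("wrist"))
```

```text
(no output)
```

View pics/s9.png

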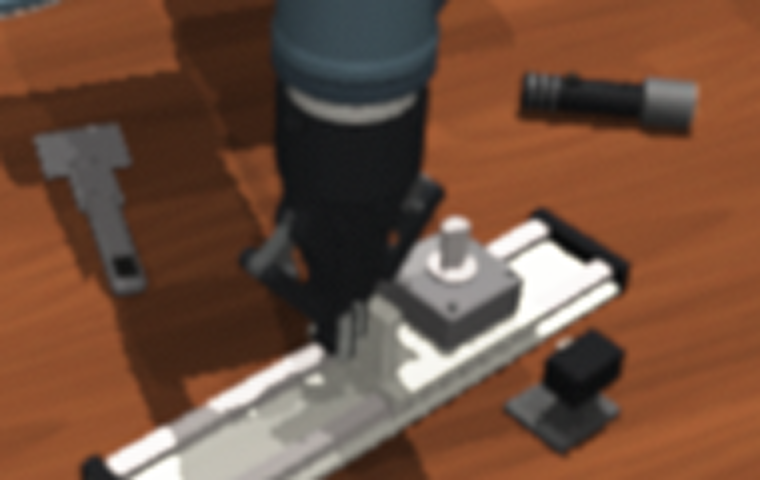

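View pics/w9.png

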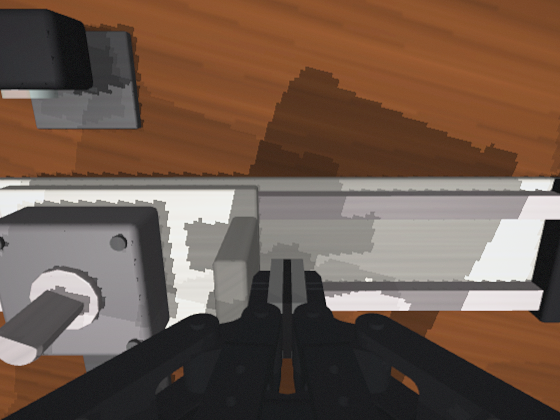

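```bash
python3 - <<'E'
from h import *
b=p2w("wrist",(66,298),.060);print(b)
d=np.array([-.240,.971]);e=np.array([.64923,-.11477])
print((b[:2]-e)@d-.18+.064, get_obs()['wrist_force'],get_obs()['eef_pos'])
E
python3 -m jog '[[-1,0,0,0,0,0,1],[0,0,0,0,0,0,1]]';python3 -m jog '[[-1,0,0,0,0,0,1],[0,0,0,0,0,0,1]]'
```

```text
[0.59353552 0.11611658 0.06      ]
0.12155754660304832 [-0.16212011 -3.99791855 -1.18451574] [0.61661451 0.03076371 0.01338734]
time_s: 9.72
eef_pos: [0.6163, 0.0322, 0.0134]
eef_rot: [-0.557, 0.557, -0.436, 0.436]
wrist_force: [1.1, -4.0, -0.5]
opening: 0.0
time_s: 9.88
eef_pos: [0.6159, 0.0339, 0.0134]
eef_rot: [-0.557, 0.557, -0.436, 0.436]
wrist_force: [-0.4, -2.9, -1.4]
opening: 0.002
```

```bash
python3 -m jog '[[-1,0,0,0,0,0,1],[0,0,0,0,0,0,1]]';python3 -m jog '[[-1,0,0,0,0,0,1],[0,0,0,0,0,0,1]]';python3 -m jog '[[-1,0,0,0,0,0,1],[0,0,0,0,0,0,1]]'
python3 - <<'E'
from h import *
i=camera("wrist");cv2.imwrite("pics/w10.png",cv2.resize(i[180:380,0:300],None,fx=2.5,fy=2.5,interpolation=cv2.INTER_CUBIC))
E
```

```text
time_s: 10.05
eef_pos: [0.6155, 0.0353, 0.0134]
eef_rot: [0.557, -0.557, 0.436, -0.435]
wrist_force: [0.7, -1.7, -1.4]
opening: 0.0
time_s: 10.22
eef_pos: [0.6152, 0.0364, 0.0134]
eef_rot: [0.557, -0.557, 0.436, -0.435]
wrist_force: [0.8, -0.3, -0.6]
opening: 0.001
time_s: 10.38
eef_pos: [0.6152, 0.0373, 0.0135]
eef_rot: [0.557, -0.557, 0.436, -0.435]
wrist_force: [0.0, -0.4, 0.3]
opening: 0.001
```

View pics/w10.png

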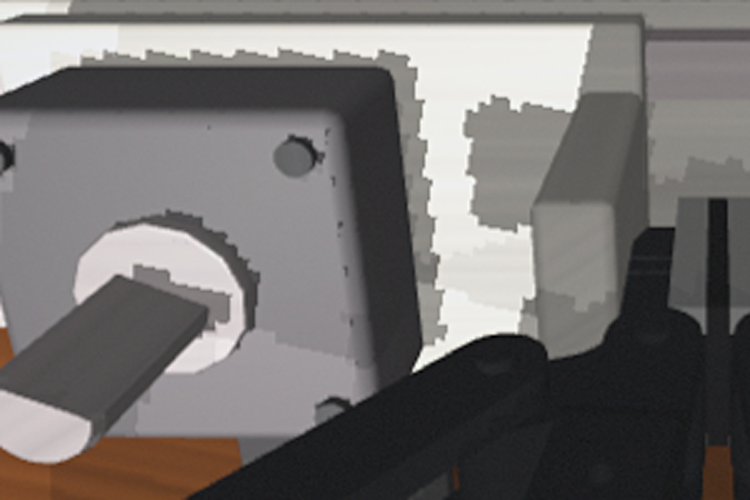

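```bash
python3 -m jog '[[8,0,0,0,0,0,1],[8,-5,0,0,0,0,1],[0,-38,0,0,0,0,1],[0,-38,0,0,0,0,1],[0,-38,0,0,0,0,1],[0,-38,0,0,0,0,1]]'; python3 -m jog '[[-35,0,-15,0,0,0,-1],[-35,0,-15,0,0,0,-1],[-25,0,0,0,0,0,-1],[0,0,0,0,0,0,-1],[0,0,0,0,0,0,-1]]'
python3 - <<'E'
from h import *
m=camera_model("wrist");i=camera("wrist");cv2.imwrite("pics/w11.png",i)
import pickle;pickle.dump(m,open("m11.pkl","wb"))
E
```

```text
time_s: 10.93
eef_pos: [0.6191, 0.0203, 0.1727]
eef_rot: [0.557, -0.557, 0.436, -0.436]
wrist_force: [0.8, -0.1, 0.2]
opening: 0.004
time_s: 11.35
eef_pos: [0.5673, 0.1067, 0.1713]
eef_rot: [0.558, -0.557, 0.435, -0.436]
wrist_force: [0.1, -1.3, 0.2]
opening: 0.705
```

View pics/w11.png

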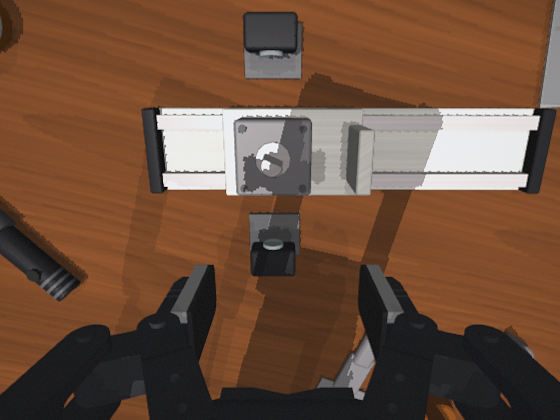

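Run:
```python
from h import *
i=cv2.imread("pics/w11.png")
cv2.imwrite("pics/w11c.png",cv2.resize(i[130:190,240:310],None,fx=10,fy=10,interpolation=cv2.INTER_CUBIC))
cv2.imwrite("pics/w11d.png",cv2.resize(i[100:200,140:390],None,fx=3.2,fy=3.2,interpolation=cv2.INTER_CUBIC))
```

```text
(no output)
```

View pics/w11c.png

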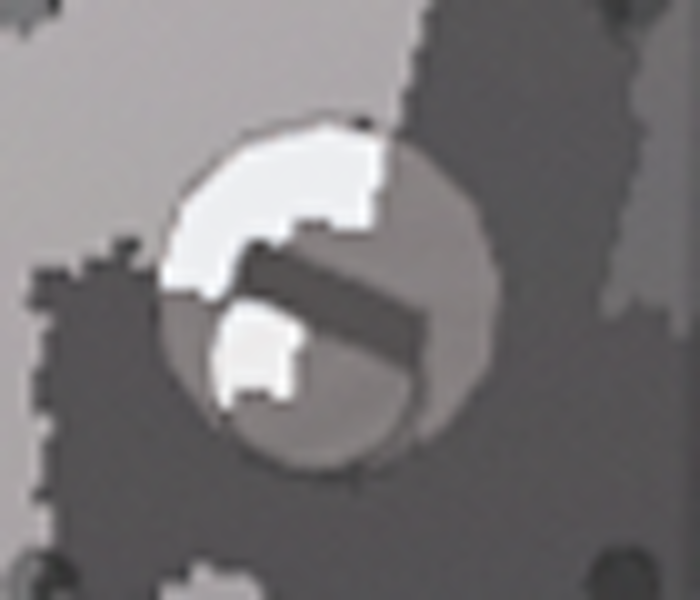

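View pics/w11d.png

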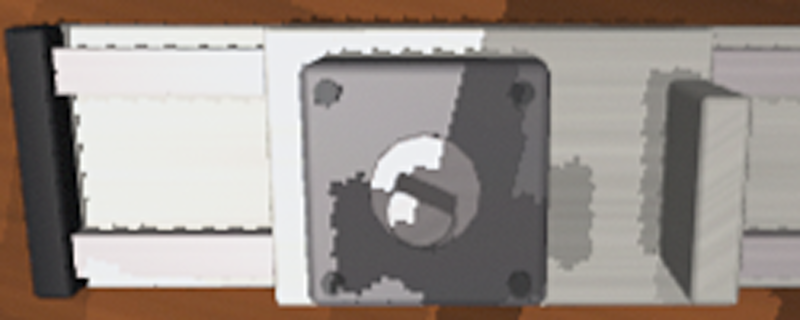

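```bash
python3 - <<'E'
from h import *
import pickle;m=pickle.load(open("m11.pkl","rb"))
g=lambda u,v,z:p2w("wrist",(240+u/10,130+v/10),z,m)[:2]
h=lambda u,v,z:p2w("wrist",(140+u/3.2,100+v/3.2),z,m)[:2]
an=lambda t:np.degrees(np.arctan2(t[1],t[0]))
a,b=g(243,297,.088),g(412,367,.088);t=a-b;n=np.array([t[1],-t[0]])/np.linalg.norm(t)
print("flat",an(n),np.linalg.norm(t),(a+b)/2-.0025*n)
bot=g(313,470,.088);print("bot",bot, ((a+b)/2-bot)@n, "axis2", bot+n*.008)
print("bush",g(331,288,.060))
M=[h(*c,.056) for c in [(303,72),(548,72),(547,303),(314,303)]];t=(M[0]+M[3]-M[1]-M[2])/2;print("module",np.mean(M,0),an(t),np.linalg.norm(t))
P=[h(*c,.076) for c in [(707,98),(750,97),(738,302),(692,302)]];print("plate",np.mean(P,0),(P[1]+P[2])/2)
d=np.array([-.240,.971]);s=(P[1]+P[2])/2+.076*d;print("shaft from plate",s)
e=np.array([.64923,-.11477])
for q in (s,np.mean(M,0),g(331,288,.060)): print("carrier",(q-e)@d-.18+.064)
# lamps
# left end block outer edge
E1,E2=h(5,28,.012),h(35,297,.012);print("L end",(E1+E2)/2, (((E1+E2)/2)-e)@d)
E
python3 - <<'E'
from h import *
print(get_obs()['eef_pos'],np.round(rot().as_matrix(),3).tolist())
E
```

```text
flat -8.697633458387832 0.013097558826063392 [0.59057027 0.12328893]
bot [0.58294887 0.12160202] 0.009778662413007093 axis2 [0.59085687 0.12039226]
bush [0.59127204 0.12326949]
module [0.59001491 0.12255739] 104.08624401271575 0.06002192688673655
plate [0.60769504 0.05524734] [0.60902117 0.05019298]
shaft from plate [0.59078117 0.12398898]
carrier 0.1298626925080345
carrier 0.1286565196544949
carrier 0.1290462537988464
L end [0.56037334 0.23746457] 0.3633453653806423
[0.56769131 0.10580511 0.17116338] [[0.241, 0.001, 0.97], [-0.97, -0.0, 0.241], [0.001, -1.0, 0.001]]
```

```bash
python3 -m jog '[[-12,30,0,0,0,0,-1],[0,30,0,0,0,0,-1],[0,30,0,0,0,0,-1],[0,0,0,0,0,0,-1],[0,0,0,0,0,0,-1]]'
python3 - <<'E'
from h import *
m=camera_model("wrist");i=camera("wrist");cv2.imwrite("pics/w12.png",i)
import pickle;pickle.dump(m,open("m12.pkl","wb"))
print(w2p("wrist",[.5907,.1236,.088],m))
u,v=w2p("wrist",[.5907,.1236,.08],m).astype(int)
print(u,v)
cv2.imwrite("pics/w12c.png",cv2.resize(i[v-40:v+40,u-45:u+45],None,fx=7,fy=7,interpolation=cv2.INTER_CUBIC))
E
```

```text
time_s: 11.82
eef_pos: [0.5633, 0.1166, 0.0791]
eef_rot: [-0.556, 0.558, -0.437, 0.435]
wrist_force: [0.4, 0.8, 0.6]
opening: 0.998
[285.03958674 200.15188211]
285 195
```

View pics/w12c.png

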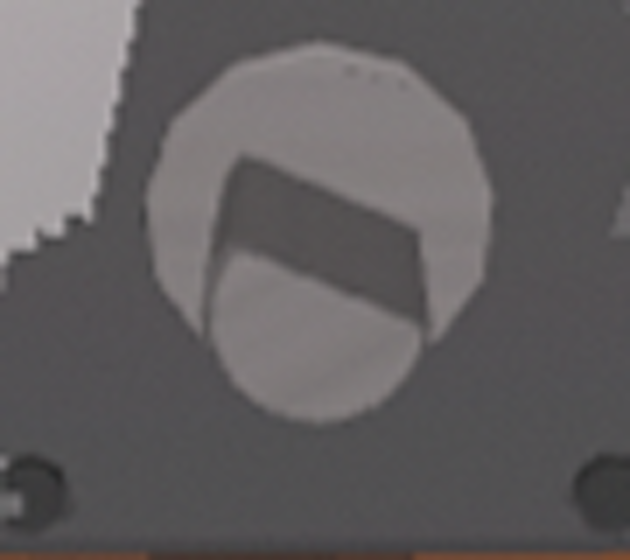

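Run:
```python
from h import *
import pickle;m=pickle.load(open("m12.pkl","rb"))
g=lambda u,v,z:p2w("wrist",(240+u/7,155+v/7),z,m)[:2]
an=lambda t:np.degrees(np.arctan2(t[1],t[0]))
for A,B,z in (((234,245),(423,325),.088),((243,155),(418,232),.060)):
    a,b=g(*A,z),g(*B,z);t=a-b;n=np.array([t[1],-t[0]])/np.linalg.norm(t);print(an(n),np.linalg.norm(t),(a+b)/2-.0025*n)
print("bush",g(320,213,.060),"bot",g(320,425,.088)+[.0078,0])
M=[g(*c,.056) for c in [(35,490),(612,490)]];print(an(M[0]-M[1]))
```

```text
-9.827113752168032 0.014007439581608088 [0.59058061 0.12364642]
-10.411359046210219 0.015049271817435265 [0.59014926 0.12341786]
bush [0.59088928 0.12342309] bot [0.59096154 0.12141122]
103.91357807949369
```

```bash
python3 -m jog '[[0,-40,0,0,-5.65,0,-1],[0,-40,0,0,-5.65,0,-1],[0,0,0,0,0,0,-1],[24,0,-27.7,0,0,0,-1],[24,0,-27.7,0,0,0,-1],[24,0,-27.7,0,0,0,-1],[24,0,-27.7,0,0,0,-1],[24,0,-27.7,0,0,0,-1]]';python3 -m jog '[[24,0,-27.7,0,0,0,-1],[24,0,-27.7,0,0,0,-1],[24,0,-27.7,0,0,0,-1],[24,0,-27.7,0,0,0,-1],[0,0,0,0,0,0,-1],[0,0,0,0,0,0,-1]]'
python3 - <<'E'
from h import *
o=get_obs();p=o['eef_pos'];Rm=rot().as_matrix();print(p,np.round(Rm,3).tolist(),np.degrees(np.arctan2(Rm[1,2],Rm[0,2])))
print("tool delta to knob",Rm.T@(np.array([.430,-.1855,-.012])-p)*1000)
m=camera_model("wrist");i=camera("wrist");cv2.imwrite("pics/w13.png",i)
import pickle;pickle.dump(m,open("m13.pkl","wb"))
E
```

```text
time_s: 12.53
eef_pos: [0.4911, -0.0521, 0.1636]
eef_rot: [0.597, -0.597, 0.377, -0.381]
wrist_force: [1.4, -1.2, -0.4]
opening: 0.998
time_s: 13.03
eef_pos: [0.4315, -0.1869, 0.1632]
eef_rot: [-0.596, 0.596, -0.379, 0.382]
wrist_force: [0.2, 1.0, 0.5]
opening: 1.003
[ 0.43146733 -0.18693595  0.16316092] [[0.421, 0.004, 0.907], [-0.907, -0.003, 0.421], [0.004, -1.0, 0.002]] 24.928336286385044
tool delta to knob [ -2.69366756 175.14857918  -1.132481  ]
```

View pics/w13.png

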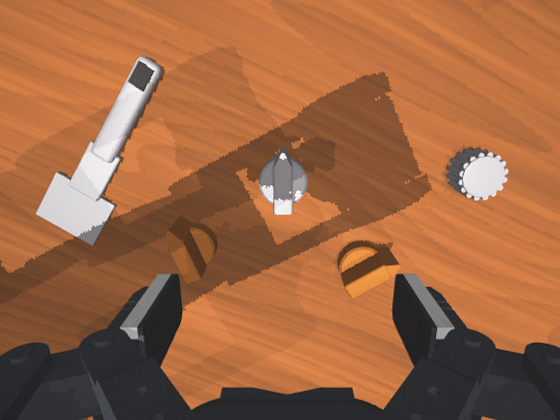

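Run:
```python
from h import *
import pickle;m=pickle.load(open("m13.pkl","rb"))
i=cv2.imread("pics/w13.png");cv2.imwrite("pics/w13c.png",cv2.resize(i[140:225,240:325],None,fx=7,fy=7,interpolation=cv2.INTER_CUBIC))
Rm=rot().as_matrix();p=get_obs()['eef_pos']
for uv in [(345,268),(398,262),(345,297),(195,225),(172,240),(205,282)]: print(uv,np.round((Rm.T@(p2w("wrist",uv,.03,m)-p)*1000))[[0,2]])
```

```text
(345, 268) [ 56. -81.]
(398, 262) [106. -75.]
(345, 297) [  58. -111.]
(195, 225) [-81. -37.]
(172, 240) [-103.  -52.]
(205, 282) [-76. -95.]
```

View pics/w13c.png

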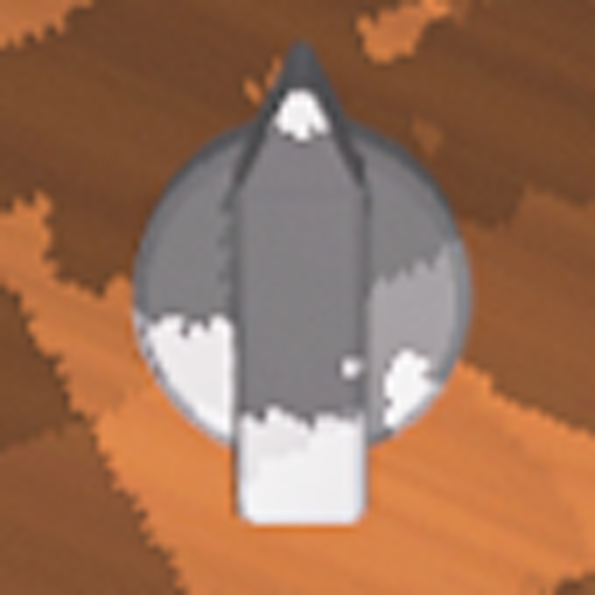

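```bash
python3 -m jog '[[-2.5,35,-1,0,0,0,0.2],[0,35,0,0,0,0,0.2],[0,35,0,0,0,0,0.2],[0,35,0,0,0,0,0.2],[0,20,0,0,0,0,0.2],[0,8,0,0,0,0,0.2],[0,7,0,0,0,0,0.2],[0,0,0,0,0,0,0.2]]'
python3 - <<'E'
from h import *
i=camera("scene");a=cv2.resize(i[170:290,110:270],None,fx=5,fy=5,interpolation=cv2.INTER_CUBIC)
cv2.imwrite("pics/s14.png",a)
cv2.imwrite("pics/w14.png",camera("wrist"))
E
```

```text
time_s: 13.75
eef_pos: [0.4295, -0.1815, -0.0145]
eef_rot: [0.597, -0.597, 0.378, -0.378]
wrist_force: [-0.5, -0.3, -0.5]
opening: 0.402
```

View pics/s14.png

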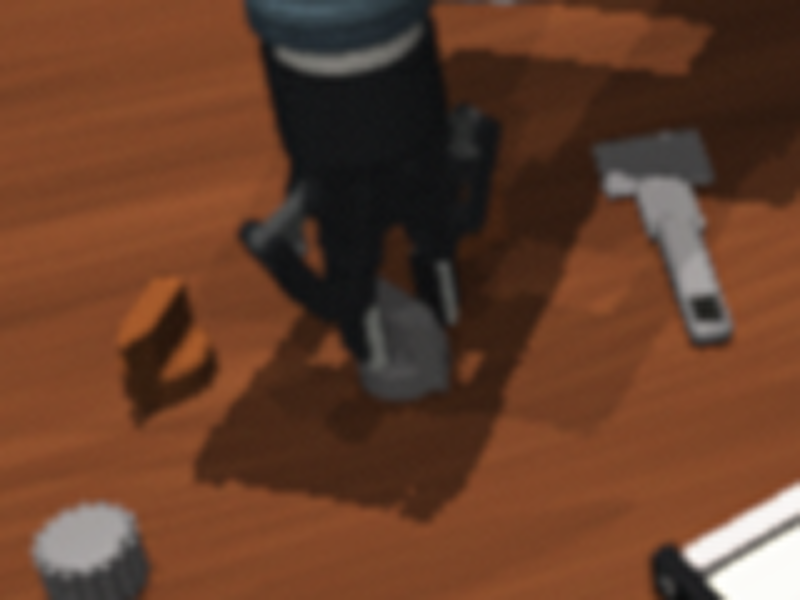

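View pics/w14.png

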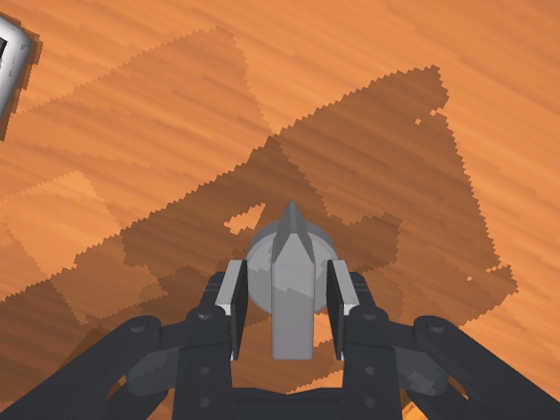

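```bash
python3 -m jog '[[0,0,0,0,0,0,0.2],[0,0,0,0,0,0,0.2]]'
python3 - <<'E'
from h import *
p=get_obs()['eef_pos'];print(rot().as_matrix().T@(np.array([.430,-.1855,-.012])-p)*1000)
E
```

```text
time_s: 14.02
eef_pos: [0.43, -0.1827, -0.0131]
eef_rot: [-0.597, 0.597, -0.378, 0.38]
wrist_force: [0.2, 0.0, -0.4]
opening: 0.398
[ 2.51948333 -1.11861801 -1.1753015 ]
```

Shift 2.5 mm, then close.

```bash
python3 -m jog '[[2.5,0,-1,0,0,0,0.2],[0,0,0,0,0,0,1],[0,0,0,0,0,0,1],[0,0,0,0,0,0,1],[0,0,0,0,0,0,1],[0,0,0,0,0,0,1]]'
python3 -m jog '[[0,-10,0,0,0,0,1],[0,-30,0,0,0,0,1],[0,0,0,0,0,0,1]]'
python3 - <<'E'
from h import *
p=get_obs();print(p['eef_pos'],np.round(rot().as_matrix(),3).tolist())
m=camera_model("wrist");cv2.imwrite("pics/w15.png",camera("wrist"))
i=camera("scene");a=cv2.resize(i[170:290,110:270],None,fx=5,fy=5,interpolation=cv2.INTER_CUBIC)
cv2.imwrite("pics/s15.png",a)
import pickle;pickle.dump(m,open("m15.pkl","wb"))
E
```

```text
time_s: 14.52
eef_pos: [0.4296, -0.1854, -0.0138]
eef_rot: [-0.597, 0.597, -0.378, 0.379]
wrist_force: [-0.6, -0.7, 5.8]
opening: 0.178
time_s: 14.77
eef_pos: [0.4313, -0.1863, 0.0295]
eef_rot: [-0.597, 0.597, -0.377, 0.381]
wrist_force: [2.5, -0.8, -0.3]
opening: 0.174
[ 0.43131407 -0.18628491  0.02950115] [[0.426, 0.004, 0.905], [-0.905, -0.003, 0.426], [0.005, -1.0, 0.003]]
```

View pics/w15.png

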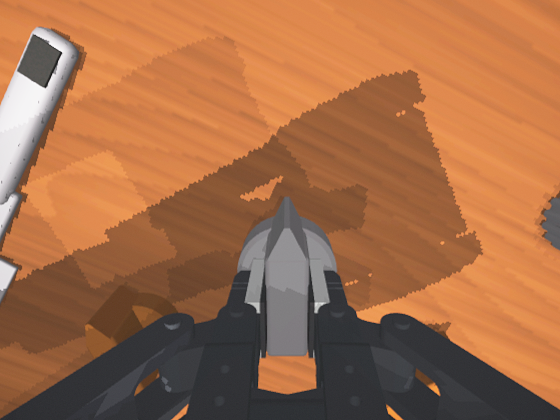

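View pics/s15.png

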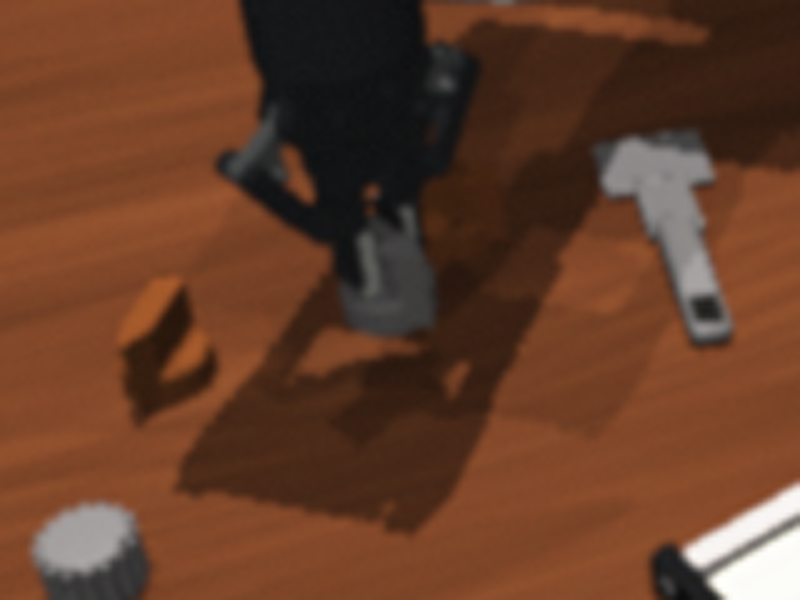

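Run:
```python
from h import *
import pickle;m=pickle.load(open("m15.pkl","rb"))
i=cv2.imread("pics/w15.png");cv2.imwrite("pics/w15c.png",cv2.resize(i[185:365,210:365],None,fx=4,fy=4,interpolation=cv2.INTER_CUBIC)[:600])
p=get_obs()['eef_pos'];Rm=rot().as_matrix()
for uv in [(287,197),(287,355)]: print(Rm.T@(p2w("wrist",uv,p[2]+.0595,m)-p)*1000)
```

```text
[  2.04611906 -59.43733976  43.93735438]
[  2.11735537 -59.52192835 -20.39295862]
```

View pics/w15c.png

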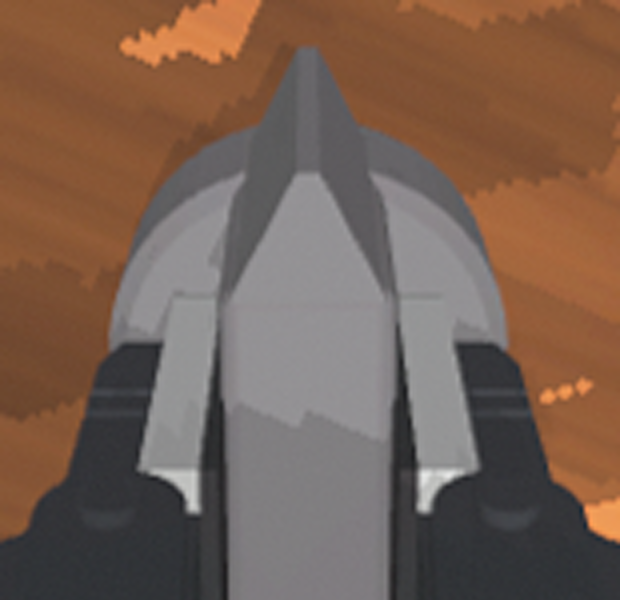

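```bash
python3 -m jog '[[0,-38,0,0,0,0,1],[0,-38,0,0,0,0,1],[0,-38,0,0,0,0,1],[0,0,0,0,0,0,1],[0,0,0,0,0,0,1]]'
python3 - <<'E'
from h import *
o=get_obs();m=camera_model("wrist");i=camera("wrist");cv2.imwrite("pics/w16.png",i)
cv2.imwrite("pics/w16c.png",cv2.resize(i[185:365,210:365],None,fx=4,fy=4,interpolation=cv2.INTER_CUBIC)[:600])
p=o['eef_pos'];Rm=rot().as_matrix();print(p,np.round(Rm,3).tolist())
for uv in [(286.8,227.5),(286.8,260.7),(287,355)]: print(np.round(Rm.T@(p2w("wrist",uv,p[2]+.0595,m)-p)*1000,1))
E
```

```text
time_s: 15.28
eef_pos: [0.4301, -0.1855, 0.1411]
eef_rot: [-0.597, 0.597, -0.377, 0.38]
wrist_force: [-0.5, 0.3, -1.4]
opening: 0.177
[ 0.43014143 -0.18545023  0.14113366] [[0.426, 0.0, 0.905], [-0.905, 0.0, 0.426], [0.0, -1.0, 0.0]]
[  0.4 -59.5  33. ]
[  0.4 -59.5  20.6]
[  0.5 -59.5 -19.1]
```

View pics/w16c.png

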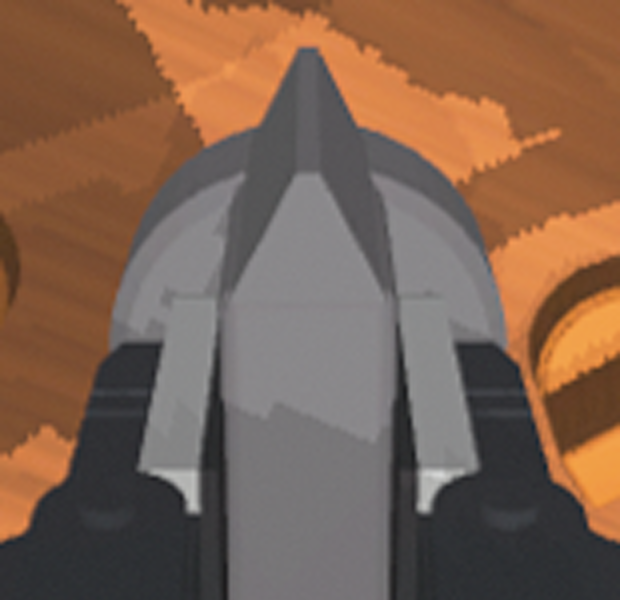

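```bash
python3 -m jog '[[0,0,0,0,7.06,0,1],[0,0,0,0,7.06,0,1],[0,0,0,0,7.06,0,1],[0,0,0,0,7.06,0,1],[0,0,0,0,7.06,0,1],[0,0,0,0,0,0,1],[-20,0,6,0,0,0,1],[-30,0,9.4,0,0,0,1]]'; python3 -m jog '[[-35,0,11,0,0,0,1],[-35,0,11,0,0,0,1],[-35,0,11,0,0,0,1],[-35,0,11,0,0,0,1],[-35,0,11,0,0,0,1],[-35,0,11,0,0,0,1],[-30,0,9,0,0,0,1],[-20,0,6,0,0,0,1]]'; python3 -m jog '[[-20,0,5,0,0,0,1],[0,0,0,0,0,0,1],[0,0,0,0,0,0,1],[0,0,0,0,0,0,1]]'
python3 - <<'E'
from h import *
o=get_obs();m=camera_model("wrist");i=camera("wrist");cv2.imwrite("pics/w17.png",i)
p=o['eef_pos'];Rm=rot().as_matrix();print(p,np.round(Rm,3).tolist(),np.degrees(np.arctan2(Rm[1,2],Rm[0,2])))
print(Rm.T@(np.array([.5896,.1240,.1])-p)*1000)
s=camera("scene");cv2.imwrite("pics/s17.png",cv2.resize(s[165:285,220:410],None,fx=4,fy=4,interpolation=cv2.INTER_CUBIC))
E
```

```text
time_s: 16.0
eef_pos: [0.4515, -0.1387, 0.1376]
eef_rot: [0.454, -0.455, 0.543, -0.541]
wrist_force: [-0.2, -0.7, -0.4]
opening: 0.178
time_s: 16.67
eef_pos: [0.5776, 0.1067, 0.1372]
eef_rot: [0.455, -0.457, 0.541, -0.54]
wrist_force: [0.6, -0.4, -0.6]
opening: 0.177
time_s: 17.0
eef_pos: [0.5853, 0.1221, 0.1379]
eef_rot: [0.454, -0.456, 0.542, -0.541]
wrist_force: [-0.8, -1.0, 0.5]
opening: 0.176
[0.585313   0.12207798 0.13785776] [[-0.174, -0.002, 0.985], [-0.985, -0.0, -0.174], [0.001, -1.0, -0.002]] -10.014317176002294
[-2.66688089 37.84695151  3.97219433]
```

View pics/w17.png

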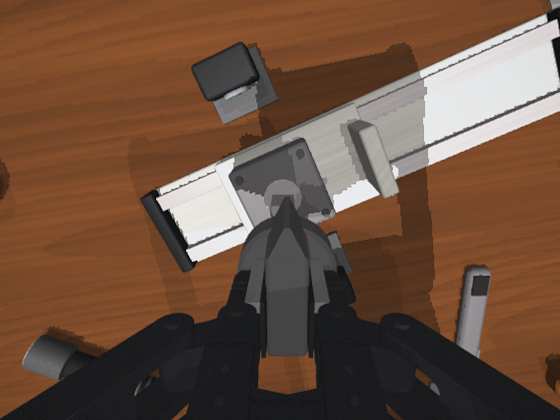

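View pics/s17.png

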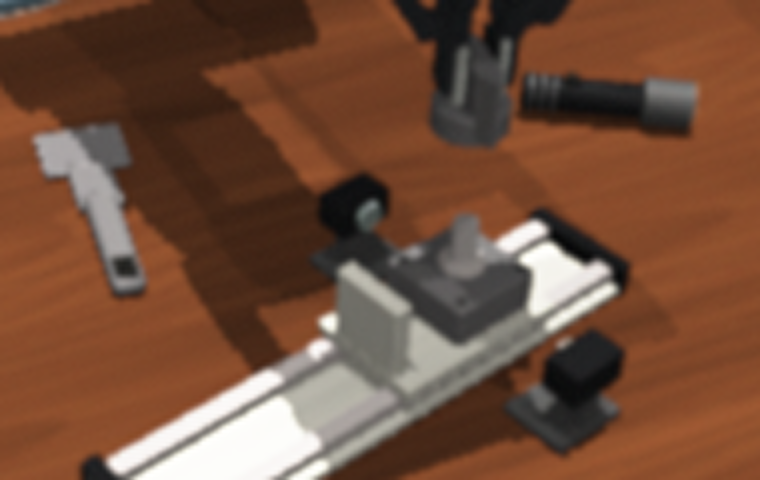

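```bash
python3 -m jog '[[-2.7,20,4,0,0,0,1],[0,20,0,0,0,0,1],[0,12,0,0,0,0,1],[0,0,0,0,0,0,1],[0,0,0,0,0,0,1],[0,0,0,0,0,0,1]]'
python3 - <<'E'
from h import *
o=get_obs();p=o['eef_pos'];Rm=rot().as_matrix();print(p,o['wrist_force'],np.degrees(np.arctan2(Rm[1,2],Rm[0,2])))
print(Rm.T@(np.array([.5895,.1241,.1])-p)*1000)
s=camera("scene");cv2.imwrite("pics/s18.png",cv2.resize(s[195:265,270:380],None,fx=7,fy=7,interpolation=cv2.INTER_CUBIC))
t=camera("top");cv2.imwrite("pics/t18.png",t)
f=lambda q:np.round((w2p("scene",q)-[270,195])*7)
print(f([.5905,.1239,.088]),f([.5905,.1239,p[2]+.0135]))
E
```

```text
time_s: 17.6
eef_pos: [0.5916, 0.1241, 0.0885]
eef_rot: [-0.454, 0.454, -0.542, 0.542]
wrist_force: [-0.3, 0.2, -0.7]
opening: 0.176
[0.59155576 0.12411593 0.08847584] [-0.2977991   0.19553143 -0.65104588] -10.08706810519083
[  0.37336997 -11.52669227  -2.00712907]
[468. 175.] [472. 141.]
```

View pics/s18.png

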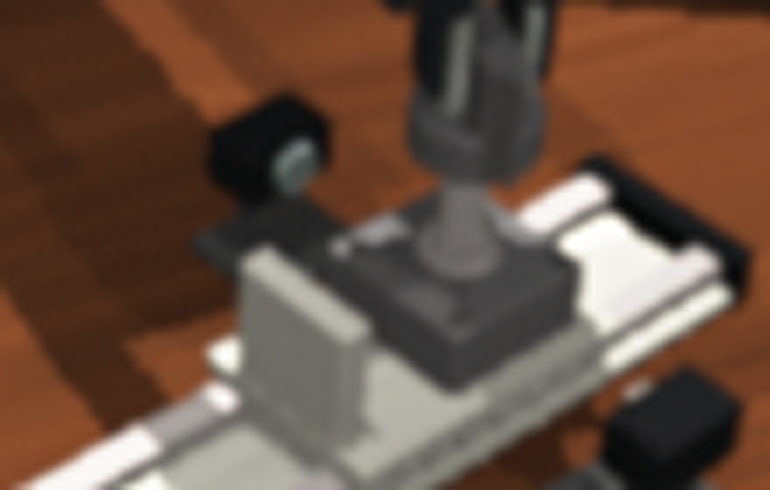

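```bash
python3 -m jog '[[0.4,0,-2,0,0,0,1],[0,5,0,0,0,0,1],[0,5,0,0,0,0,1],[0,0,0,0,0,0,1],[0,0,0,0,0,0,1]]'
python3 - <<'E'
from h import *
o=get_obs();p=o['eef_pos'];Rm=rot().as_matrix();print(p,o['wrist_force'])
print(Rm.T@(np.array([.5895,.1241,.0745])-p)*1000)
E
```

```text
time_s: 18.12
eef_pos: [0.5884, 0.1245, 0.0768]
eef_rot: [0.454, -0.455, 0.542, -0.542]
wrist_force: [0.2, -0.3, -1.2]
opening: 0.174
[0.58835183 0.12447517 0.07681614] [ 0.19159009 -0.28140036 -1.17398798]
[0.16824414 2.31467122 1.19897817]
```

```bash
python3 -m jog '[[0,0,0,0,0,0,1],[0,0,0,0,0,0,1],[0,0,0,0,0,0,1],[0,0,0,0,0,0,1]]'
python3 - <<'E'
from h import *
o=get_obs();p=o['eef_pos'];Rm=rot().as_matrix();print(p,o['wrist_force'],Rm.T@(np.array([.5895,.1241,.0745])-p)*1000)
i=camera("wrist");m=camera_model("wrist");cv2.imwrite("pics/w19.png",i);cv2.imwrite("pics/w19c.png",cv2.resize(i[120:300,200:380],None,fx=3.3,fy=3.3,interpolation=cv2.INTER_CUBIC))
E
```

```text
time_s: 18.45
eef_pos: [0.5891, 0.1244, 0.0776]
eef_rot: [-0.454, 0.454, -0.542, 0.542]
wrist_force: [0.1, -0.5, -0.1]
opening: 0.176
[0.58905182 0.12444612 0.07763037] [ 0.13658997 -0.52026346 -0.07240858] [0.26257849 3.13047681 0.5010464 ]
```

View pics/w19c.png

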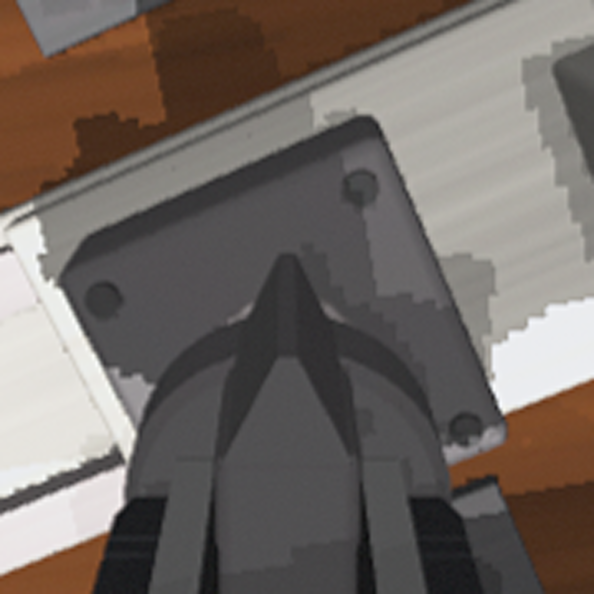

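```bash
python3 -m jog '[[0.3,1,0.5,0,0,0,1],[0,1,0,0,0,0,1],[0,0,0,0,0,0,1]]'; python3 -m jog '[[0,1,0,0,0,0,1],[0,1,0,0,0,0,1],[0,0,0,0,0,0,1]]';python3 -m jog '[[0,1,0,0,0,0,1],[0,1,0,0,0,0,1],[0,0,0,0,0,0,1]]'
```

```text
time_s: 18.75
eef_pos: [0.5892, 0.124, 0.0752]
eef_rot: [0.454, -0.454, 0.542, -0.542]
wrist_force: [-0.7, -0.2, -1.8]
opening: 0.176
time_s: 19.0
eef_pos: [0.5892, 0.1241, 0.0732]
eef_rot: [0.454, -0.454, 0.542, -0.542]
wrist_force: [-0.1, -0.3, -0.5]
opening: 0.175
time_s: 19.25
eef_pos: [0.5892, 0.1241, 0.0712]
eef_rot: [0.454, -0.454, 0.542, -0.542]
wrist_force: [-0.4, 0.4, -0.7]
opening: 0.178
```

Past the expected tip height with no force, so it is entering. Continue.

```bash
python3 -m jog '[[0,1.5,0,0,0,0,1],[0,1.5,0,0,0,0,1],[0,0,0,0,0,0,1]]'; python3 -m jog '[[0,1.5,0,0,0,0,1],[0,1.5,0,0,0,0,1],[0,0,0,0,0,0,1]]';python3 -m jog '[[0,1,0,0,0,0,1],[0,1,0,0,0,0,1],[0,0,0,0,0,0,1]]'; python3 -m jog '[[0,1,0,0,0,0,1],[0,1,0,0,0,0,1],[0,0,0,0,0,0,1]]'; python3 -m jog '[[0,1,0,0,0,0,1],[0,1,0,0,0,0,1],[0,0,0,0,0,0,1]]'
```

```text
time_s: 19.5
eef_pos: [0.5891, 0.124, 0.0681]
eef_rot: [0.454, -0.454, 0.542, -0.542]
wrist_force: [0.8, -0.3, -0.7]
opening: 0.177
time_s: 19.75
eef_pos: [0.5891, 0.1241, 0.0651]
eef_rot: [0.454, -0.454, 0.542, -0.542]
wrist_force: [-0.7, 0.4, 0.1]
opening: 0.175
time_s: 20.0
eef_pos: [0.5892, 0.1241, 0.0633]
eef_rot: [0.454, -0.454, 0.542, -0.542]
wrist_force: [-1.0, -0.3, -0.4]
opening: 0.175
time_s: 20.25
eef_pos: [0.5892, 0.1241, 0.0612]
eef_rot: [0.454, -0.454, 0.542, -0.542]
wrist_force: [-0.3, -0.5, -0.8]
opening: 0.177
time_s: 20.5
eef_pos: [0.5892, 0.1241, 0.0592]
eef_rot: [0.454, -0.454, 0.542, -0.542]
wrist_force: [0.7, -0.5, -1.3]
opening: 0.176
```

```bash
python3 -m jog '[[0,1,0,0,0,0,1],[0,0,0,0,0,0,1]]'; python3 -m jog '[[0,1,0,0,0,0,1],[0,0,0,0,0,0,1]]';python3 -m jog '[[0,2,0,0,0,0,1],[0,0,0,0,0,0,1]]'; python3 -m jog '[[0,2,0,0,0,0,1],[0,0,0,0,0,0,1]]'; python3 -m jog '[[0,2,0,0,0,0,1],[0,0,0,0,0,0,1]]'
```

```text
time_s: 20.67
eef_pos: [0.5892, 0.1241, 0.0583]
eef_rot: [0.454, -0.454, 0.542, -0.542]
wrist_force: [0.5, -0.6, -1.2]
opening: 0.174
time_s: 20.83
eef_pos: [0.5895, 0.1241, 0.0578]
eef_rot: [-0.454, 0.454, -0.542, 0.542]
wrist_force: [-1.3, 0.2, 2.8]
opening: 0.176
time_s: 21.0
eef_pos: [0.5895, 0.1241, 0.0557]
eef_rot: [-0.454, 0.454, -0.542, 0.542]
wrist_force: [-1.2, 0.4, 5.1]
opening: 0.18
time_s: 21.17
eef_pos: [0.5896, 0.1241, 0.0538]
eef_rot: [-0.454, 0.454, -0.542, 0.542]
wrist_force: [-2.2, 0.1, 6.3]
opening: 0.176
time_s: 21.33
eef_pos: [0.5897, 0.1241, 0.052]
eef_rot: [-0.454, 0.454, -0.542, 0.542]
wrist_force: [-2.7, -1.2, 7.9]
opening: 0.177
```

Home at TCP z ≈ 0.0578, and the plunger spring is now compressing. Pressing on to the bottom stop plus some margin.

```bash
python3 -m jog '[[0,1,0,0,0,0,1],[0,0,0,0,0,0,1]]'; python3 -m jog '[[0,1,0,0,0,0,1],[0,0,0,0,0,0,1]]';python3 -m jog '[[0,1,0,0,0,0,1],[0,0,0,0,0,0,1]]'; python3 -m jog '[[0,1,0,0,0,0,1],[0,0,0,0,0,0,1]]'; python3 -m jog '[[0,1,0,0,0,0,1],[0,0,0,0,0,0,1]]'
```

```text
time_s: 21.5
eef_pos: [0.5897, 0.1241, 0.0513]
eef_rot: [-0.454, 0.454, -0.542, 0.542]
wrist_force: [-3.3, -1.0, 7.4]
opening: 0.175
time_s: 21.67
eef_pos: [0.5898, 0.1241, 0.0504]
eef_rot: [-0.454, 0.454, -0.542, 0.542]
wrist_force: [-3.2, -0.4, 9.3]
opening: 0.174
time_s: 21.83
eef_pos: [0.5898, 0.1241, 0.05]
eef_rot: [-0.454, 0.454, -0.542, 0.542]
wrist_force: [-4.8, -0.6, 12.3]
opening: 0.176
time_s: 22.0
eef_pos: [0.5901, 0.1242, 0.0499]
eef_rot: [-0.455, 0.454, -0.542, 0.542]
wrist_force: [-6.9, -0.1, 17.3]
opening: 0.175
time_s: 22.17
eef_pos: [0.5903, 0.1242, 0.0498]
eef_rot: [-0.455, 0.454, -0.541, 0.542]
wrist_force: [-9.5, -1.3, 23.6]
opening: 0.175
```

```bash
python3 -m jog '[[0,0,0,0,0,0,1],[0,0,0,0,0,0,1],[0,0,0,0,0,0,1],[0,0,0,0,0,0,1],[0,0,0,0,0,0,1],[0,0,0,0,0,0,1],[0,0,0,0,0,0,1],[0,0,0,0,0,0,1]]'
python3 - <<'E'
from h import *
s=camera("scene");cv2.imwrite("pics/s20.png",cv2.resize(s[175:285,260:390],None,fx=5.4,fy=5.4,interpolation=cv2.INTER_CUBIC))
i=camera("wrist");m=camera_model("wrist");cv2.imwrite("pics/w20.png",i)
t=camera("top");cv2.imwrite("pics/t20.png",t);cv2.imwrite("pics/sf20.png",s)
E
```

```text
time_s: 22.83
eef_pos: [0.5903, 0.1242, 0.0498]
eef_rot: [-0.455, 0.454, -0.541, 0.542]
wrist_force: [-9.6, -0.6, 22.4]
opening: 0.175
```

View pics/s20.png

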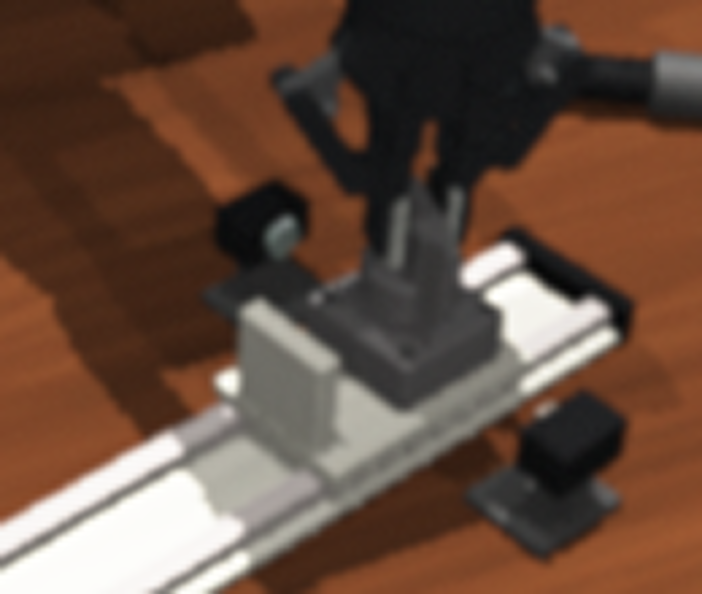

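View pics/w20.png

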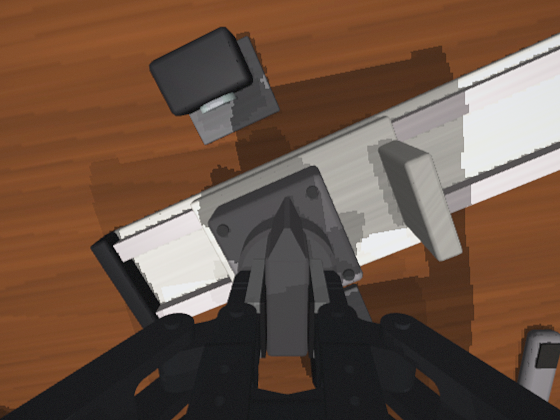

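View pics/sf20.png

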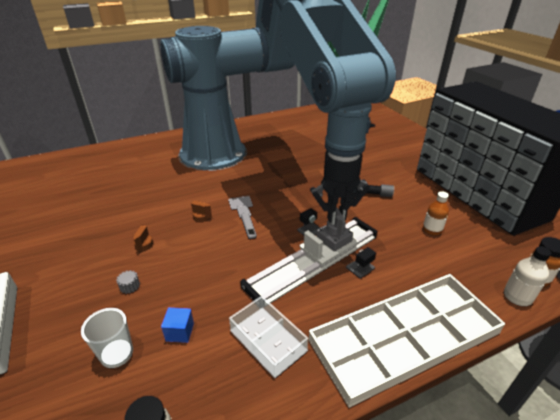

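Run:
```python
from h import *
m=camera_model("wrist");P=[p2w("wrist",c,.076,m)[:2] for c in [(408,163),(431,153),(462,253),(439,261)]]
d=np.array([-.240,.971]);e=np.array([.64923,-.11477])
f=(P[1]+P[2])/2;print(f,"carrier",(f+.076*d-e)@d-.18+.064, np.linalg.norm(P[1]-P[2]))
print(get_obs()['wrist_force'],get_obs()['opening'],get_obs()['time_s'])
hand_in()
```

```text
[0.60890342 0.0503825 ] carrier 0.13007497500840723 0.048773272496592766
[-9.26711894 -0.73738118 23.1380782 ] 0.17614361410057602 22.9833
the job is handed in; nothing more can be done
```

I pushed the carrier into the gluing station, fitted the grey bar knob onto the D-shaft, and handed the job in at 23.0 s of the 64 s. The arm was still gripping the knob and pressing it down.

**Carrier:** The push force rose to about 10 N and then fell to zero as it clicked in. The last picture puts it at 0.130 m.

**Knob:** I turned its nose to -10.1° in the world frame to match the shaft's flat, and it slid on without binding. It seated about 16 mm below first contact. The tool then moved down another 8.0 mm to the bottom stop, which matches the plunger's full travel. It was holding a steady 23 N down, where about 11 N is needed.

**Bystanders:** The last scene picture shows the other loose things where they were; that is by eye, not measured.

Not everything agreed or went to plan:
- **First push missed:** The closed fingers passed over the push plate. Touching the plate top showed the tips are about 33 mm above the reported TCP, so I used that offset from then on.
- **Shaft angle:** The first, coarse reading of the flat was -17.6°. A closer view gave -10.1°, and I used that.
- **Side force:** About 9 N of sideways force remained while holding, mostly across the rail.

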